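Nip up the slack swivel screw of a monitor arm with a T-handle hex key

TASK

The swivel of the monitor arm is slack. Take the big blue T-handle hex key out of its wooden stand, feel it fully home into the recessed socket screw on top of the arm's base hub, without forcing it, and only then turn the screw clockwise until it comes up tight, without overtightening it. Put the key back upright, all the way down in its own hole in the stand, let go, and leave the other things on the desk alone.

Things in the scene. Friction and masses are not known exactly. Their poses are not given: they have to be found in the camera images.
- key: The big T-handle hex key, 160 g, standing upright in its hole of the stand: steel blade 10 mm across flats (corners at 0, 60, 120 .. deg from x), 130 mm long, last 1.5 mm chamfered; blue crossbar 90 (x) by 16 (y) by 22 mm (z) from 130 to 152 mm above the tip; flared neck 20 mm wide, from 114 to 130 mm. Origin: centre of the tip; z up the blade, x along the crossbar.
- key_tip (a point): Centre of the tip of the big key's blade; axes as key.
- key_grip (a point): Centre of the big key's crossbar, 141 mm above the tip; axes as key. Grip it across its 16 mm width (along y).
- mount: Grey monitor arm without its screen, bolted to the desk (fixed). Origin: on the desk, on the axis of its base hub; z up. Base plate 110 (x) by 90 by 10 mm; hub 60 mm across, rim 98 mm above the desk. From the hub along +x: lower arm (44 mm wide, top at 90 mm), elbow at x = 220 mm (134 mm high), forearm, flat screen plate 114 mm square at x = 345 mm, up to 157 mm high.
- hub_top (a point): Centre of the hub's top, 98 mm above the desk; axes as mount. Here is a round well 30 mm across; in it, centred, the steel socket screw, head 22 mm across, its face 6 mm down. Its hex socket is 10.6 mm across flats (the key has 0.3 mm play all round, 4 deg either way), 10 mm deep, the first 2 mm a 45 deg lead-in 15 mm wide.
- socket (a point): Centre of the floor of the hex socket, 16 mm below the hub's rim, 82 mm above the desk; axes as mount (does not turn with the screw). The angle of the socket's flats is not given, differs each time and must be felt (or seen): at a wrong angle the key stands on the lead-in, tip 6 to 9 mm above this floor; at the right one it goes down to the floor. Turn only when it is right down.
- screw (a joint): How far the screw is tightened, rad, growing clockwise seen from above; tells nothing about the angle of the flats. Starts between 0.2 and 0.5; steady drag of about 0.12 N m, which holds it where it is left; comes up tight at 1.20, from where the torque rises by about 2 N m per rad (1.25: 0.2 N m); past 1.37 it is overtightened. Springs back by a few hundredths when let go.
- holder: Wooden stand for the keys, heavy (fixed): 60 (x) by 150 (y) by 55 mm high. Origin: centre of its underside; z up. Two upright holes: at y = -40 mm the big key's, 12.5 mm across with a 4 mm chamfer, 45 mm deep; at y = +40 mm that of the small grey key.
- stand_hole (a point): Centre of the floor of the big key's hole, 10 mm above the desk, 45 mm below the stand's top; axes as holder.
- small_key: Bystander: a smaller T-handle hex key in the stand's other hole, grey crossbar 60 by 14 by 18 mm, from 85 to 103 mm above its tip. Origin at its tip, x along the crossbar.
- mug: Bystander: white mug, 76 mm across, 85 mm high. Origin: centre of its underside.
- jar: Bystander: lidded jar, 54 mm across, 85 mm high. Origin: centre of its underside.
- case: Bystander: small white case, 62 by 48 by 24 mm, lying on the desk. Origin: centre of its underside.
Not all that is in view belongs to the job. There is more than one size of the holder; the job needs the largest.

How it is judged (in metres and radians):
On the way, in this order (a step that is already met when the one before it is completed fails the run):
1. the big key is fully home in the screw's socket, upright, with the screw still slack (z of key_tip in the frame of socket below 0.003 m and horizontal distance between key_tip and socket below 0.004 m and angle between key's own z axis and vertical below 0.12 rad and value of joint screw below 0.6 rad), for 0.1 s.
2. the screw has come up tight with the key still fully home (z of key_tip in the frame of socket below 0.003 m and horizontal distance between key_tip and socket below 0.004 m and angle between key's own z axis and vertical below 0.12 rad and value of joint screw above 1.2 rad), for 0.1 s.
At the end, for the whole second after the job is handed in: The screw is tight (screw between 1.18 and 1.37 rad). The big key stands in its own hole of the stand, its tip within 4 mm of the hole's floor and 6 mm of its axis, within 7 degrees of upright, at rest and let go. Mug, jar, case and small key are within 20 mm of where they began (value of joint screw between 1.18 and 1.37 rad and horizontal distance between key_tip and stand_hole below 0.006 m and z of key_tip in the frame of stand_hole below 0.004 m and angle between key's own z axis and vertical below 0.12 rad and linear speed of key below 0.02 m/s and distance of each of mug, jar, case, small_key from where it was at the start of the episode below 0.02 m); the robot touches nothing.
It fails at once if the key pressed on the monitor arm with more than 45 N (all its contacts added up, over 20 N of push) while not fully home in the socket and the screw still slack (below 1.1 rad) (contact force between key and mount above 45 N and value of joint screw below 1.1 rad and z of key_tip in the frame of socket above 0.003 m).
It fails at once if the still slack screw (below 1.1 rad) was turned, faster than 0.35 rad/s, while the key was not fully home (tip more than 3 mm above the socket's floor) (velocity of joint screw above 0.35 rad/s and value of joint screw below 1.1 rad and z of key_tip in the frame of socket above 0.003 m).
It fails at once if the screw overtightened (past 1.37 rad) (value of joint screw above 1.37 rad).
It fails at once if the mug, the jar, the case or the small key moved by more than 30 mm (distance of any of mug, jar, case, small_key from where it was at the start of the episode above 0.03 m).
It also fails if it takes over 72 s, if anything falls off the work surface, if the arm or the gripper's body presses on something with over 40 N, if the wrist force passes 120 N, or if a joint passes its speed limit or range.

ROBOT

A 6-joint arm with a two-finger parallel gripper is mounted at the origin on the work surface. World frame = base frame: x ahead of the robot, y to its left, z up, the work surface at z = 0. Lengths are in mm, angles in rad, forces in N, time in s.
With the tool pointing down it reaches from about 325 to 775 mm from the base axis. Payload 5.5 kg.
Tool frame: the origin (TCP) lies on the centre line of the jaws, within the pads' length; the fingertips stand 17 mm ahead of it and the grasp point (between the pads) lies 2 mm behind it (env.nose_length is the distance from the TCP to the fingertips, in mm); x points along the fingers, y is the direction in which the jaws open and shut, and the axes are right-handed (so a half turn about x gives the same grasp; the last joint's range is limited). The gripper opens to 88 mm and grips with 3 to 60 N. Pads are 20 mm wide; open, the fingers measure 115 mm over their backs; the gripper's body (75 mm by 178 mm) begins 61 mm behind the grasp point.
Start: joints at [1.102, 0.091, 1.231, -0, 1.82, -0.057], TCP at [240.161, 549.853, 206.531] pointing down, gripper open.
Joint ranges: [-2.87, 2.87], [-0.86, 2.18], [0.17, 2.46], [-1.51, 4.65], [0.06, 2.69], [-2.65, 2.65]. Speed limits (rad/s): [2.57, 2.57, 3.01, 3.14, 3.14, 3.14].

INTERFACE

Orientations are given as a unit quaternion [x, y, z, w].
In Python, from rig import get_obs, vision, env gives the robot as it stands.
- The arm moves only by the tool servo_tool, never from a script. Its argument "rows" is a list of rows, each a list of 6 numbers: the shift along the tool's x, y, z in mm, then the turn, a rotation vector about the tool's x, y, z in degrees. In form: [[tx, ty, tz, wx, wy, wz], ...]. A call has 1 to 20 rows; each row is the pose to reach, as a shift and turn from the pose commanded when the call began, along the tool's axes at that moment; what a row does not reach only later rows make up. A row lasts 1/12 s, in which the tool goes at most 41.7 mm and 7.16 degrees, less where a joint would pass 70% of its speed; a pose out of reach is approached as far as the arm can. A call with a gripper value outside its range is refused whole. "fingers" is the closure in counts, from 0 (fully open) to 255 (shut), set as the call begins (left out, the last holds). The fingers move at their own pace and stop on an object; "grip_force" is the grip in N (left out, the last holds). Time passes only in rows, so rows that repeat a pose let the fingers close. It gives the time, the measured TCP pose, the force and the opening at its end, in the units of the state.
- get_obs(): the state, without advancing time (a new reading comes with each control period).
- vision.snapshot(name): name is "scene" or "top"; returns a dict with "pixels" (480x640x3 uint8, blue, green, red), "vertical_fov" (degrees; the focal length in pixels is half the picture's height over the tangent of half this angle, whatever the lens; pixels are square), "cx", "cy" (the principal point, pixels), "k1" (the pictures are not rectified: a ray, as slopes to the right and down, at radius r is drawn at 1 + k1 r^2 times it, then the intrinsics apply), "camera_from_world" (4x4, takes a point from world to camera coordinates). Camera axes: x right, y down, z forward; pixel columns grow to the right and rows downward; lengths in mm; the calibration is good to about 2 mm. A picture is of the moment at which its call begins. There is no depth.
- env.sign_off(): hands the job in, once; it reports no verdict.
The state is a dict: "time": time; "q": joint angles; "joint_velocities": joint speeds; "joint_efforts": joint torques, N m; "eef_pos": TCP position; "orientation": TCP orientation; "wrist_force": force on the tool from outside, world axes, zero at the start; "torque": the same for the moment, N m; "gripper_width": finger opening in mm.
Only numpy, scipy, OpenCV 4.12 (cv2) and the standard library are available. Lean on these libraries where they do the work, as an engineer would, in place of code of your own. Each camera call takes 0.05 s, during which the arm holds its last target.

## Working session

There is one attempt and no reset: what is moved stays moved. The work goes in short steps, Python scripts to look and compute and a tool call to move; the robot and the scene stay as the last step left them, time stands still between calls to the robot, and variables do not carry over. Pictures are saved under pics/ and viewed, and the job is handed in when it is done.

Besides the shell and the picture viewer there is one more tool, called by a JSON object that holds its "api" and its "payload". servo_tool: Moves the arm, as the interface text tells. Its arguments: {"type":"object","properties":{"rows":{"type":"array","items":{"type":"array","items":{"type":"number"}}},"fingers":{"type":"number"},"grip_force":{"type":"number"}},"required":["rows"]}

```bash
ls; mkdir -p pics; python3 - <<'E'
from rig import get_obs, vision, env
import cv2, numpy as np
o=get_obs()
for k,v in o.items(): print(k,np.round(v,3))
print(env.nose_length)
for n in("scene","top"):
    s=vision.snapshot(n); cv2.imwrite(f"pics/{n}0.png",s["pixels"])
    print(n,s["vertical_fov"],s["cx"],s["cy"],s["k1"]); print(np.round(s["camera_from_world"],4).tolist())
E
```

```text
pics
time 0.0
q [ 1.102  0.092  1.232  0.     1.82  -0.057]
joint_velocities [ 0.001  0.     0.002  0.001 -0.001 -0.001]
joint_efforts [-0.0000e+00 -4.4646e+01 -4.0643e+01  7.0000e-02  3.0000e-02 -0.0000e+00]
eef_pos [239.998 549.563 205.421]
orientation [ 0.144  0.692 -0.145  0.692]
wrist_force [-0.305 -0.554  0.326]
torque [0.017 0.031 0.026]
gripper_width 87.99
17.0
scene 43.8667680260337 323.4800219026644 238.19523905881817 -0.12284468713513642
[[0.5733, 0.8191, -0.0195, -333.7814], [0.575, -0.4192, -0.7026, -222.6879], [-0.5837, 0.3916, -0.7113, 1498.3246], [0.0, 0.0, 0.0, 1.0]]
top 53.989904249738565 317.68684420359153 238.03891154892605 -0.07181229386225707
[[0.002, -1.0, 0.0089, 2.9354], [-0.9947, -0.0029, -0.1026, 566.6287], [0.1026, -0.0086, -0.9947, 797.1182], [0.0, 0.0, 0.0, 1.0]]
```

View pics/scene0.png

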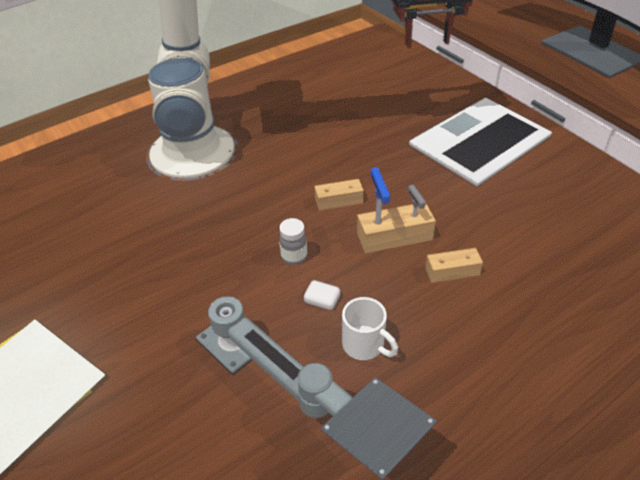

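View pics/top0.png

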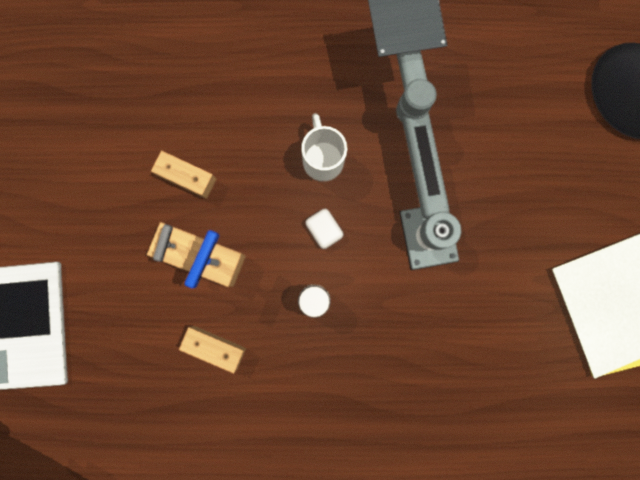

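The scene view shows three wooden stands. There are two small empty ones at (339,195) and (453,265), and the largest at (396,227), which holds the blue key at (381,186) and the grey key at (417,196). The largest stand, with the blue T-handle, fits the description. The hub well is at (226,310) in scene and (442,230) in top. I'll confirm with enlarged crops.

```bash
cat > h.py <<'E'
from rig import get_obs, vision, env
import cv2, numpy as np
from scipy.spatial.transform import Rotation as R
def cam(s):
    f=240/np.tan(np.radians(s["vertical_fov"]/2)); return f,s["cx"],s["cy"],s["k1"],np.array(s["camera_from_world"])
def proj(s,P):
    f,cx,cy,k,T=cam(s); P=np.atleast_2d(P); c=P@T[:3,:3].T+T[:3,3]; a=c[:,:2]/c[:,2:]
    r2=(a**2).sum(1,keepdims=True); return a*(1+k*r2)*f+[cx,cy]
def ray(s,uv):
    f,cx,cy,k,T=cam(s); d=(np.array(uv,float)-[cx,cy])/f; a=d.copy()
    for _ in range(30): a=d/(1+k*(a@a))
    w=T[:3,:3].T@np.r_[a,1]; o=-T[:3,:3].T@T[:3,3]; return o,w/np.linalg.norm(w)
def atz(s,uv,z):
    o,w=ray(s,uv); return o+w*(z-o[2])/w[2]
def tri(sa,ua,sb,ub):
    o1,d1=ray(sa,ua);o2,d2=ray(sb,ub)
    A=np.c_[d1,-d2]; t=np.linalg.lstsq(A,o2-o1,rcond=None)[0]
    p,q=o1+t[0]*d1,o2+t[1]*d2; return (p+q)/2,np.linalg.norm(p-q)
def crop(s,x,y,w,h,z,fn):
    im=s["pixels"][y:y+h,x:x+w]; cv2.imwrite(fn,cv2.resize(im,None,fx=z,fy=z,interpolation=cv2.INTER_CUBIC))
E
python3 - <<'E'
from h import *
s=vision.snapshot("scene"); t=vision.snapshot("top")
crop(t,140,210,110,85,7,"pics/t_stand.png"); crop(t,400,190,80,80,7,"pics/t_hub.png")
crop(s,350,160,90,95,6,"pics/s_stand.png"); crop(s,190,290,80,80,7,"pics/s_hub.png")
E
```

```text
(no output)
```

View pics/t_stand.png

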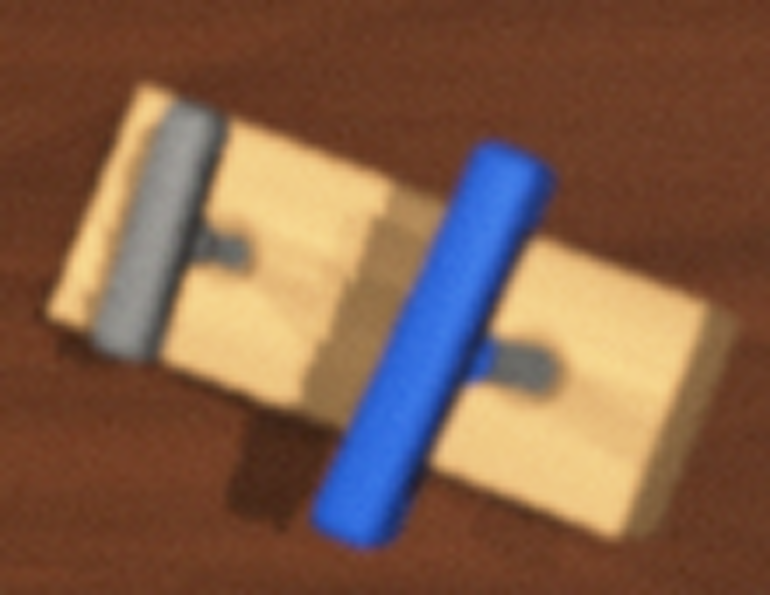

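View pics/t_hub.png

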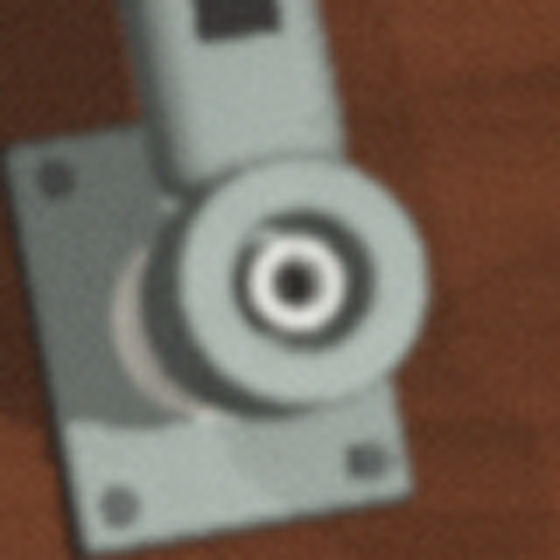

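View pics/s_stand.png

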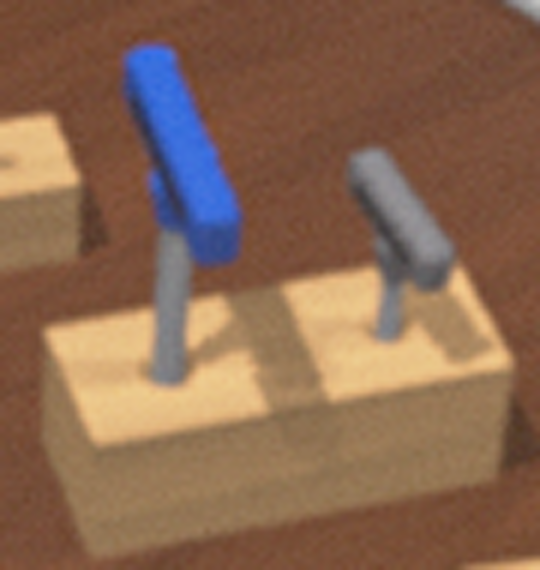

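View pics/s_hub.png

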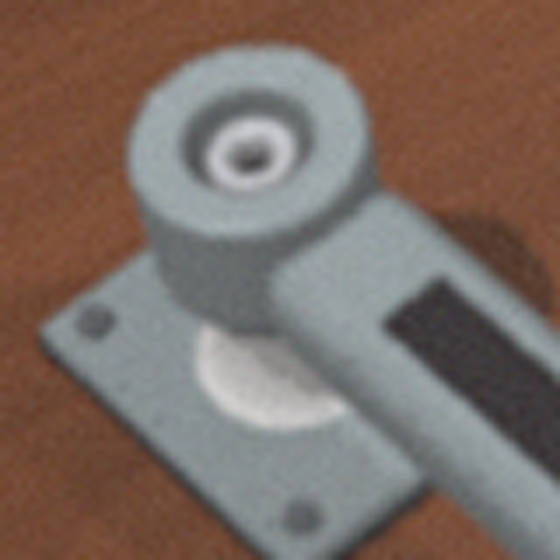

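Both crops confirm it: the key to use is the blue bar with a steel blade in the largest stand, and the target is the bright screw in the hub well. Next I fit their poses using both cameras.

```bash
cat > fit.py <<'E'
from h import *
from scipy.optimize import minimize
def box(xl,yl,zl): return np.array([[x,y,z] for x in xl for y in yl for z in zl],float)
def place(P,x,y,yaw,z=0):
    return P@R.from_euler('z',yaw).as_matrix().T+[x,y,z]
def bluemask(s):
    im=s["pixels"].astype(int); b,g,r=im[...,0],im[...,1],im[...,2]
    return ((b>90)&(b-r>60)&(b-g>20)).astype(np.uint8)
def hullmask(s,Ps,up=4):
    m=np.zeros((480*up,640*up),np.uint8)
    for P in Ps:
        h=cv2.convexHull(((proj(s,P)+.5)*up-.5).astype(np.float32)); cv2.fillConvexPoly(m,np.round(h).astype(np.int32),1)
    return cv2.resize(m.astype(np.float32),(640,480),interpolation=cv2.INTER_AREA)
def roi(m,x0,y0,x1,y1):
    o=np.zeros_like(m); o[y0:y1,x0:x1]=m[y0:y1,x0:x1]; return o
def fitkey(snaps,rois,x0,ztip=None,up=4):
    bar=box([-45,45],[-8,8],[130,152]); 
    th=np.linspace(0,2*np.pi,24,endpoint=False)
    neck=np.r_[np.c_[10*np.cos(th),10*np.sin(th),0*th+130],np.c_[6*np.cos(th),6*np.sin(th),0*th+114]]
    ms=[cv2.GaussianBlur(roi(bluemask(s),*r).astype(np.float32),(3,3),.6) for s,r in zip(snaps,rois)]
    def c(p):
        z=p[3] if ztip is None else ztip
        e=0
        for s,m in zip(snaps,ms):
            e+=np.abs(cv2.GaussianBlur(hullmask(s,[place(bar,p[0],p[1],p[2],z),place(neck,p[0],p[1],p[2],z)]),(3,3),.6)-m).sum()
        return e
    best=None
    sc=np.array([8,8,.1,8][:len(x0)])
    p=np.array(x0,float)
    for k in range(3):
        sim=np.vstack([p]+[p+np.eye(len(p))[i]*sc[i] for i in range(len(p))])
        r=minimize(c,p,method='Nelder-Mead',options=dict(initial_simplex=sim,xatol=.01,fatol=.05,maxiter=400)); p=r.x; sc=sc/3
    return p,r.fun
E
python3 - <<'E'
from fit import *
import pickle
s=vision.snapshot("scene"); t=vision.snapshot("top")
pickle.dump((s,t),open("s0.pkl","wb"))
# initial
c=atz(t,[202,259],162); print("bar top approx",c)
a=atz(t,[210,234],162);b=atz(t,[194,285],162); yaw=np.arctan2(a[1]-b[1],a[0]-b[0]); print(np.degrees(yaw))
rs=(360,160,400,215);rt=(170,220,230,300)
for sn,rr in(([s,t],[rs,rt]),([s],[rs]),([t],[rt])):
    p,f=fitkey(sn,rr,[c[0],c[1],yaw],10); print(np.round(p,3),np.degrees(p[2]),f)
p,f=fitkey([s,t],[rs,rt],[c[0],c[1],yaw,10]);print("free z",np.round(p,3),f)
o=get_obs(); M=R.from_quat(o["orientation"]).as_matrix(); print(np.round(M,3), o["eef_pos"],o["time"])
E
```

```text
bar top approx [521.51368502 175.10909284 162.        ]
-16.15052120617669
[ 5.22638e+02  1.78279e+02 -4.60000e-01] -26.334379729978785 326.6026306152344
[ 5.22707e+02  1.78446e+02 -4.64000e-01] -26.576054087223252 118.80403137207031
[ 5.22047e+02  1.77023e+02 -4.15000e-01] -23.75714288759523 209.1216278076172
free z [ 5.23076e+02  1.77805e+02 -4.51000e-01  1.19730e+01] 333.1112976074219
[[-0.     0.4    0.916]
 [-0.001  0.916 -0.4  ]
 [-1.    -0.001 -0.   ]] [240.12782252 549.7458995  206.16128283] 0.3
```

```bash
python3 - <<'E'
from fit import *
import pickle
s,t=pickle.load(open("s0.pkl","rb"))
rs=(360,160,400,215);rt=(170,220,230,300)
outs=[]
bar=box([-45,45],[-8,8],[130,152])
for sn,r in((s,rs),(t,rt)):
    m=roi(bluemask(sn),*r); print(m.sum(), hullmask(sn,[place(bar,522.6,178.3,-.44,10)]).sum())
    im=sn["pixels"].copy(); z=7
    x0,y0,x1,y1=r[0]-10,r[1]-5,r[2]+10,r[3]+5
    c=cv2.resize(im[y0:y1,x0:x1],None,fx=z,fy=z,interpolation=cv2.INTER_CUBIC)
    cn,_=cv2.findContours(cv2.resize(m[y0:y1,x0:x1],None,fx=z,fy=z,interpolation=cv2.INTER_NEAREST),0,1)
    cv2.drawContours(c,cn,-1,(0,255,0),1)
    h=cv2.convexHull(((proj(sn,place(bar,522.6,178.3,-.44,10))+.5-[x0,y0])*z).astype(np.float32)); cv2.polylines(c,[h.astype(int)],True,(0,0,255),1)
    outs.append(c)
H=max(o.shape[0] for o in outs)
outs=[cv2.copyMakeBorder(o,0,H-o.shape[0],0,5,0) for o in outs]
im=np.hstack(outs); print(im.shape); cv2.imwrite("pics/ov1.png",im[:, :1100] if im.shape[1]<800 else cv2.resize(im,(780,int(im.shape[0]*780/im.shape[1]))))
E
```

```text
322 436.8125
676 882.25
(630, 990, 3)
```

View pics/ov1.png

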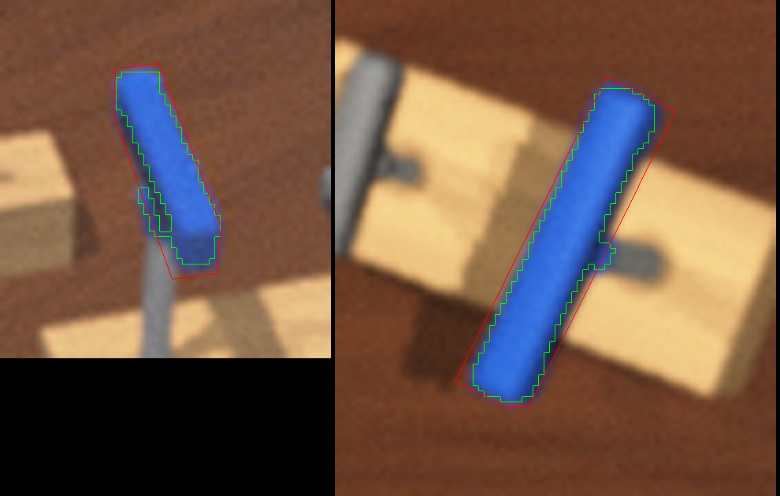

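```bash
python3 - <<'E'
import re
f=open("fit.py").read()
f=f.replace("return ((b>90)&(b-r>60)&(b-g>20)).astype(np.uint8)","return ((b-r>18)&(b-g>12)).astype(np.uint8)")
f=f.replace("    bar=box([-45,45],[-8,8],[130,152]); \n","    bar=rbar()\n")
f=f.replace("def place","""def rbar(r=5):
    u=[]
    for a in np.linspace(-1.57,1.57,7):
        for b in np.linspace(0,2*np.pi,12,endpoint=False): u.append([np.cos(a)*np.cos(b),np.cos(a)*np.sin(b),np.sin(a)])
    u=np.array(u)*r
    return (box([-45+r,45-r],[-8+r,8-r],[130+r,152-r])[:,None]+u[None]).reshape(-1,3)
def place""",1)
open("fit.py","w").write(f)
E
cat > ov.py <<'E'
from fit import *
def overlay(items,fn,z=7):
    outs=[]
    for sn,r,p,zt in items:
        m=roi(bluemask(sn),*r); x0,y0,x1,y1=r[0]-10,r[1]-5,r[2]+10,r[3]+5
        c=cv2.resize(sn["pixels"][y0:y1,x0:x1],None,fx=z,fy=z,interpolation=cv2.INTER_CUBIC)
        cn,_=cv2.findContours(cv2.resize(m[y0:y1,x0:x1],None,fx=z,fy=z,interpolation=cv2.INTER_NEAREST),0,1)
        cv2.drawContours(c,cn,-1,(0,255,0),1)
        h=cv2.convexHull(((proj(sn,place(rbar(),p[0],p[1],p[2],zt))+.5-[x0,y0])*z).astype(np.float32)); cv2.polylines(c,[h.astype(int)],True,(0,0,255),1)
        outs.append(c)
    H=max(o.shape[0] for o in outs)
    im=np.hstack([cv2.copyMakeBorder(o,0,H-o.shape[0],0,5,0) for o in outs])
    k=min(1,790/im.shape[1],590/im.shape[0]); cv2.imwrite(fn,cv2.resize(im,None,fx=k,fy=k))
E
python3 - <<'E'
from ov import *
import pickle
s,t=pickle.load(open("s0.pkl","rb"))
rs=(360,160,400,215);rt=(170,220,230,300)
for sn,rr in(([s,t],[rs,rt]),([s],[rs]),([t],[rt])):
    p,f=fitkey(sn,rr,[522,177,-.42],10); print(np.round(p,3),np.degrees(p[2]),f)
    if len(sn)==2: P=p
p,f=fitkey([s,t],[rs,rt],[522,177,-.42,10]);print("free z",np.round(p,3),f)
overlay([(s,rs,P,10),(t,rt,P,10)],"pics/ov2.png")
E
```

```text
[ 5.22739e+02  1.78731e+02 -4.07000e-01] -23.33566016927753 81.0171127319336
[ 5.22097e+02  1.79309e+02 -4.14000e-01] -23.702287871019266 24.964706420898438
[ 5.22702e+02  1.78502e+02 -4.05000e-01] -23.185353837666494 47.736907958984375
free z [ 5.22750e+02  1.78139e+02 -4.02000e-01  1.17420e+01] 82.68799591064453
```

View pics/ov2.png

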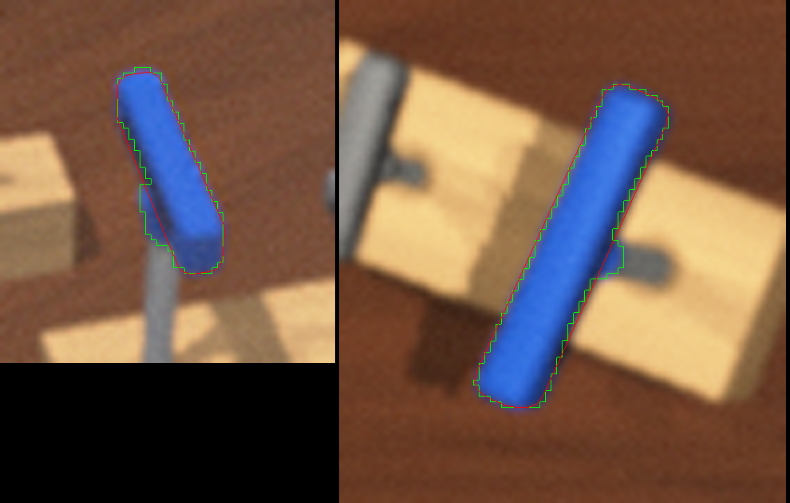

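```bash
python3 - <<'E'
from ov import *
import pickle
s,t=pickle.load(open("s0.pkl","rb"))
print("rim", atz(t,[443.14,229.5],98), atz(s,[225.2,309.7],98))
print("scr", atz(t,[442.07,230.14],92), atz(s,[225.57,311.3],92))
# bright ring fit
th=np.linspace(0,2*np.pi,48,endpoint=False)
def circ(x,y,z,r): return np.c_[x+r*np.cos(th),y+r*np.sin(th),0*th+z]
for n,sn,r in(("t",t,(428,215,460,247)),("s",s,(212,298,242,324))):
    g=roi((sn["pixels"].min(2)).astype(np.float32),*r); m=(g>np.percentile(g[g>0],99)*.5+.5*110).astype(np.uint8)
    k,_=cv2.findContours(m,0,1); k=max(k,key=cv2.contourArea); 
    fm=np.zeros_like(m); cv2.drawContours(fm,[k],-1,1,-1); ys,xs=np.nonzero(fm)
    print(n,"head centroid",xs.mean(),ys.mean(),fm.sum(),"pred area",hullmask(sn,[circ(*atz(sn,[xs.mean(),ys.mean()],92),11)]).sum(), atz(sn,[xs.mean(),ys.mean()],92))
# overlay circles
outs=[]
p=np.mean([atz(t,[443.14,229.5],98), atz(s,[225.2,309.7],98)],0)
for sn,(x0,y0) in((t,(400,190)),(s,(190,280))):
    z=5;c=cv2.resize(sn["pixels"][y0:y0+75,x0:x0+75],None,fx=z,fy=z,interpolation=cv2.INTER_CUBIC)
    for zz,rr,col in((98,30,(0,0,255)),(98,15,(0,255,255)),(92,11,(255,0,0)),(92,7.5,(0,255,0))):
        h=((proj(sn,circ(p[0],p[1],zz,rr))+.5-[x0,y0])*z); cv2.polylines(c,[np.round(h).astype(int)],True,col,1)
    outs.append(c)
cv2.imwrite("pics/hubov.png",np.hstack(outs))
E
```

```text
rim [ 574.02681846 -198.56476899   98.        ] [ 575.4110478 -198.3002885   98.       ]
scr [ 573.70091192 -198.43905776   92.        ] [ 574.24520537 -197.8952693    92.        ]
t head centroid 443.16229116945107 230.02386634844868 838 pred area 144.3125 [ 573.89880067 -200.25251415   92.        ]
s head centroid 225.37806873977087 309.7266775777414 611 pred area 103.3125 [ 571.03013175 -196.5220464    92.        ]
```

View pics/hubov.png

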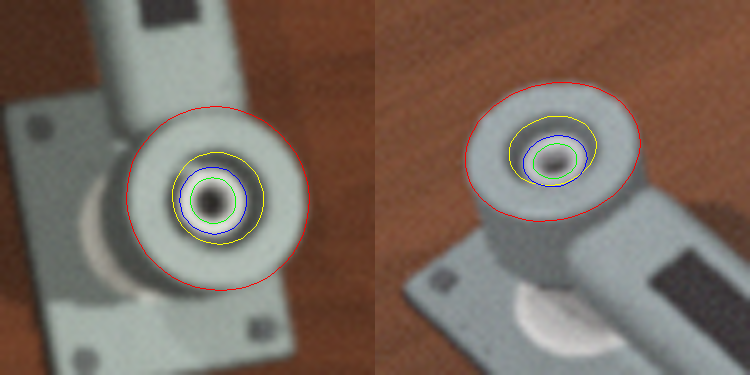

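```bash
cat > d.py <<'E'
import sys
from h import *
# usage: d.py x y z yawdeg(of jaw axis) -> shift/turn in tool axes (tool straight down)
def delta(x,y,z,yaw):
    o=get_obs(); p=np.array(o["eef_pos"]); M=R.from_quat(o["orientation"])
    ya=np.radians(yaw); ty=np.array([np.cos(ya),np.sin(ya),0]); tx=np.array([0,0,-1.]); T=np.c_[tx,ty,np.cross(tx,ty)]
    c=M.inv().apply(np.array([x,y,z])-p); w=np.degrees((M.inv()*R.from_matrix(T)).as_rotvec())
    print("t",round(o["time"],2),"pos",np.round(p,1),"yaw",np.round(np.degrees(np.arctan2(*M.as_matrix()[[1,0],1])),2),"F",np.round(o["wrist_force"],1),"T",np.round(o["torque"],2),"w",round(o["gripper_width"],1),"q6",round(o["q"][5],2)); print(np.round(c,1),np.round(w,2))
if __name__=="__main__": delta(*map(float,sys.argv[1:5]))
E
python3 d.py 522.6 178.7 206 66.7
```

```text
t 0.3 pos [240.1 549.7 206.2] yaw 66.4 F [-0.6 -0.  -0.7] T [-0.03  0.01 -0.02] w 88.1 q6 -0.06
[ 3.000e-01 -2.269e+02  4.074e+02] [-0.3  -0.    0.04]
```

{"api": "servo_tool", "payload": {"rows": [[0,-14,25,0,0,0],[0,-30,54,0,0,0],[0,-48,86,0,0,0],[0,-66,118,0,0,0],[0,-84,150,0,0,0],[0,-102,183,0,0,0],[0,-120,215,0,0,0],[0,-138,247,0,0,0],[0,-156,280,0,0,0],[0,-174,312,0,0,0],[0,-192,344,0,0,0],[0,-207,371,-0.2,0,0],[0,-219,393,-0.3,0,0],[0,-226,405,-0.3,0,0],[0,-227,407.4,-0.3,0,0],[0,-227,407.4,-0.3,0,0],[0,-227,407.4,-0.3,0,0]], "fingers": 110, "grip_force": 40}}

```text
time: 1.72
eef_pos: [522.1, 179.8, 206.6]
orientation: [0.143, 0.693, -0.142, 0.692]
wrist_force: [1.3, 0.4, -0.2]
gripper_width: 49.9
```

```bash
python3 d.py 522.6 178.7 157 66.7
```

```text
t 1.72 pos [522.1 179.8 206.6] yaw 66.75 F [ 1.3  0.4 -0.2] T [ 0.    0.01 -0.  ] w 49.9 q6 -0.9
[49.6 -0.8  0.9] [ 0.05 -0.03 -0.02]
```

{"api": "servo_tool", "payload": {"rows": [[8,0,0.5,0,0,0],[18,-0.5,0.5,0,0,0],[28,-0.5,0.5,0,0,0],[37,-0.5,0.5,0,0,0],[44,-0.5,0.5,0,0,0],[48,-0.5,0.5,0,0,0],[49,-0.5,0.5,0,0,0],[49,-0.5,0.5,0,0,0]]}}

```text
time: 2.38
eef_pos: [522.8, 178.1, 157.2]
orientation: [0.143, 0.693, -0.143, 0.692]
wrist_force: [-1.3, 0.2, 1.5]
gripper_width: 49.9
```

```bash
python3 - <<'E'
from h import *
s=vision.snapshot("scene"); t=vision.snapshot("top")
a=cv2.resize(s["pixels"][130:250,330:450],None,fx=4,fy=4,interpolation=2)[:,:400]; 
crop(s,340,110,110,110,5,"pics/g_s.png"); crop(t,150,190,110,110,5,"pics/g_t.png")
E
python3 d.py 522.6 178.7 157 66.7
```

```text
t 2.48 pos [523.1 178.1 158.1] yaw 66.7 F [0.5 0.5 0.1] T [ 0.01  0.03 -0.04] w 50.0 q6 -0.9
[ 1.1  0.3 -0.7] [-0.    0.04 -0.03]
```

View pics/g_s.png

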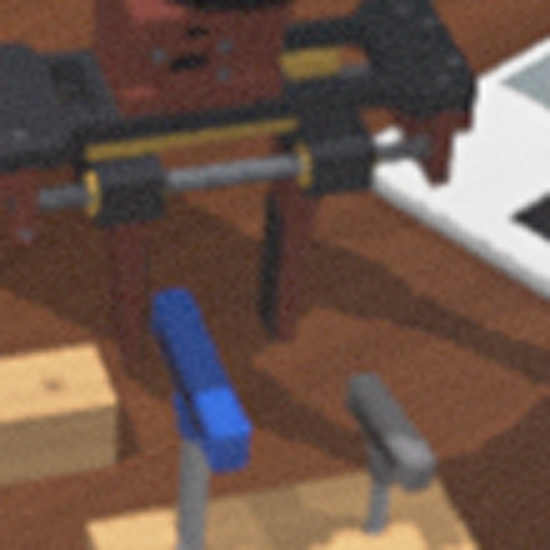

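View pics/g_t.png

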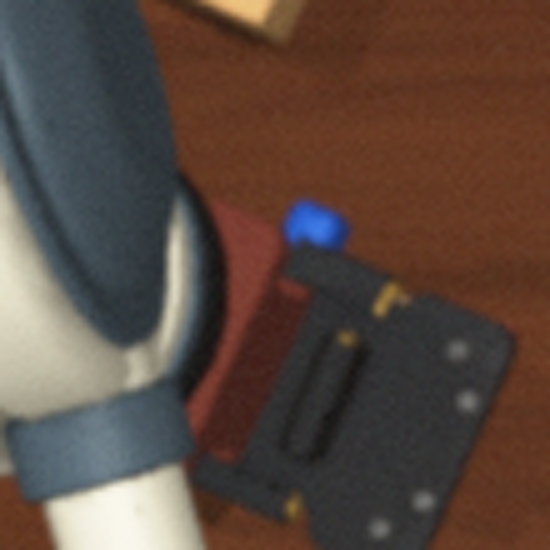

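```bash
python3 - <<'E'
from h import *
import pickle
s,t=pickle.load(open("s0.pkl","rb"))
for p in ([522.7,178.2,141],[522.7,178.7,151],[522.7+.397*25,178.2+.918*25,141],[522.7-.397*25,178.2-.918*25,141]):
    print(p,(proj(s,p)-[340,110]+.5)*5-.5)
E
```

```text
[522.7, 178.2, 141] [[198.46887613 397.57729015]]
[522.7, 178.7, 151] [[200.64496145 377.52928992]]
[532.625, 201.14999999999998, 141] [[259.97562971 388.41732101]]
[512.7750000000001, 155.25, 141] [[136.52534722 406.82471337]]
```

```bash
python3 - <<'E'
from h import *
s=vision.snapshot("scene")
im=s["pixels"][130:215,345:415]
c=cv2.resize(im,None,fx=7,fy=7,interpolation=cv2.INTER_CUBIC).astype(float)
c=np.clip(255*(c/255)**.55,0,255).astype(np.uint8)
def mk(p,col):
    q=(proj(s,p)[0]+.5-[345,130])*7; cv2.drawMarker(c,tuple(np.round(q).astype(int)),col,0,12,1)
o=get_obs(); p=o["eef_pos"]; M=R.from_quat(o["orientation"]).as_matrix()
for sg in(1,-1):
    for zz in(10,-10): mk(p+M@[17,25*sg,zz],(0,255,0)); mk(p+M@[-20,25*sg,zz],(0,255,255))
cv2.imwrite("pics/g2.png",c)
E
```

```text
(no output)
```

View pics/g2.png

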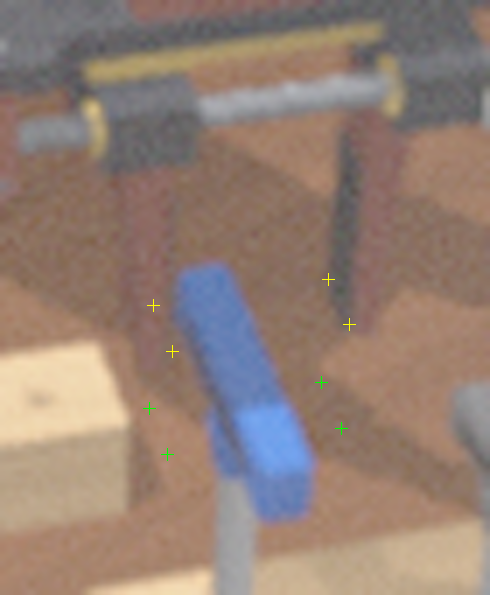

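```bash
python3 - <<'E'
from h import *
s=vision.snapshot("scene");t=vision.snapshot("top")
o=get_obs(); p=o["eef_pos"]; M=R.from_quat(o["orientation"]).as_matrix()
outs=[]
for sn,(x0,y0) in((t,(110,150)),(s,(320,60))):
    z=3;c=cv2.resize(sn["pixels"][y0:y0+190,x0:x0+130],None,fx=z,fy=z,interpolation=cv2.INTER_CUBIC).astype(float)
    c=np.clip(255*(c/255)**.6,0,255).astype(np.uint8)
    for X,col in((-63,(0,255,0)),(-120,(0,255,255))):
        pts=np.array([p+M@[X,a,b] for a,b in((89,37.5),(89,-37.5),(-89,-37.5),(-89,37.5))])
        cv2.polylines(c,[np.round((proj(sn,pts)+.5-[x0,y0])*z).astype(int)],True,col,1)
    pts=np.array([p+M@[17,a,b] for a,b in((25,10),(25,-10),(-25,-10),(-25,10))])
    cv2.polylines(c,[np.round((proj(sn,pts)+.5-[x0,y0])*z).astype(int)],True,(255,0,255),1)
    outs.append(c)
cv2.imwrite("pics/g3.png",np.hstack(outs))
E
```

```text
(no output)
```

View pics/g3.png

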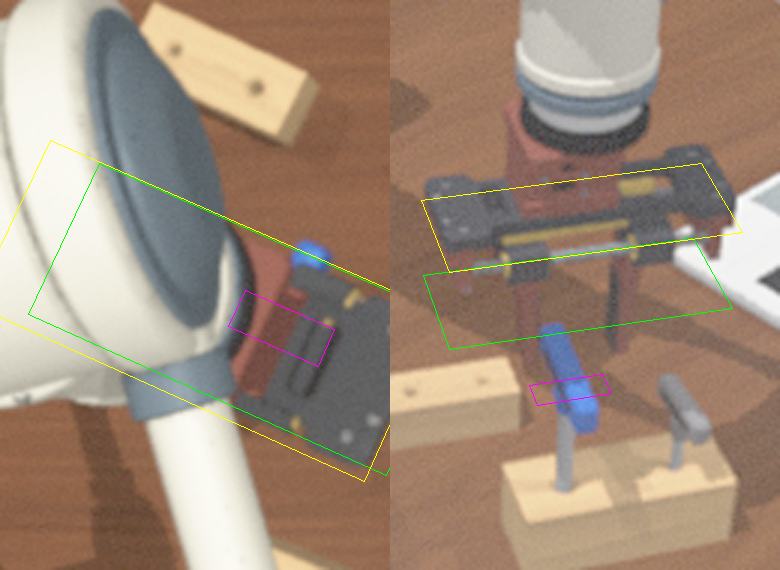

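```bash
python3 - <<'E'
from h import *
import pickle
s,t=pickle.load(open("s0.pkl","rb"))
x0,y0=380,0;z=7
c=cv2.resize(s["pixels"][0:80,x0:x0+110],None,fx=z,fy=z,interpolation=cv2.INTER_CUBIC)
p=np.array([240.1,549.75,206]); y=np.array([.4,.916,0]);zz=np.array([.916,-.4,0])
for sg in(1,-1):
  for b in(10,-10):
    for h,col in((-17,(0,255,0)),(2,(0,255,255))):
      q=(proj(s,p+sg*44*y+b*zz+[0,0,h])[0]+.5-[x0,y0])*z; cv2.drawMarker(c,tuple(np.round(q).astype(int)),col,0,14,2)
cv2.imwrite("pics/g4.png",c)
E
```

```text
(no output)
```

View pics/g4.png

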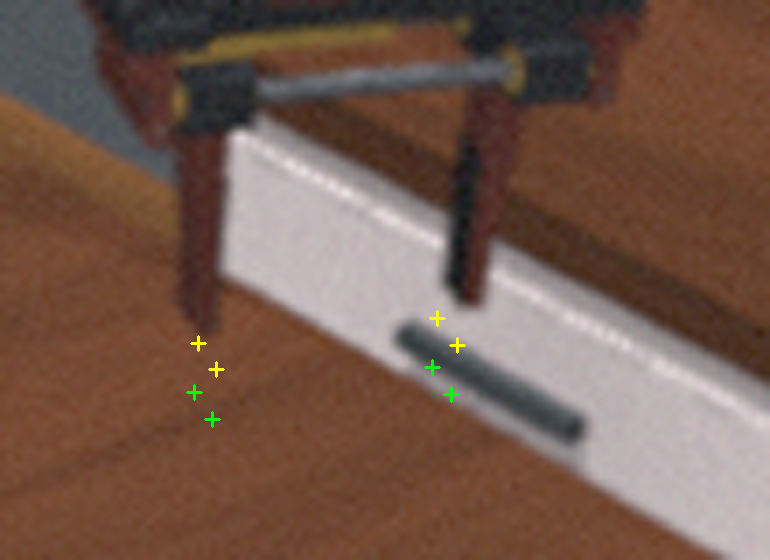

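The visible fingertips sit about 30 mm above where the reported TCP puts them. Closing the fingers gently will show which is right: they stop at 16 mm if the bar is between them.

{"api": "servo_tool", "payload": {"rows": [[0,0,0,0,0,0],[0,0,0,0,0,0],[0,0,0,0,0,0],[0,0,0,0,0,0],[0,0,0,0,0,0],[0,0,0,0,0,0],[0,0,0,0,0,0],[0,0,0,0,0,0],[0,0,0,0,0,0],[0,0,0,0,0,0]], "fingers": 255, "grip_force": 10}}

```text
time: 3.47
eef_pos: [522.9, 178.1, 157.5]
orientation: [0.143, 0.693, -0.143, 0.693]
wrist_force: [0.3, 0.3, -0.1]
gripper_width: 0.7
```

```bash
python3 - <<'E'
from h import *
s=vision.snapshot("scene")
im=s["pixels"][110:215,330:430]
c=cv2.resize(im,None,fx=5.5,fy=5.5,interpolation=cv2.INTER_CUBIC).astype(float)
c=np.clip(255*(c/255)**.55,0,255).astype(np.uint8)
cv2.imwrite("pics/g5.png",c)
E
python3 d.py 522.6 178.7 157 66.7
```

```text
t 3.52 pos [522.9 178.1 157.5] yaw 66.71 F [ 1.1  0.2 -0.3] T [-0.   -0.02  0.04] w 0.6 q6 -0.9
[ 0.5  0.4 -0.5] [ 0.01 -0.    0.  ]
```

View pics/g5.png

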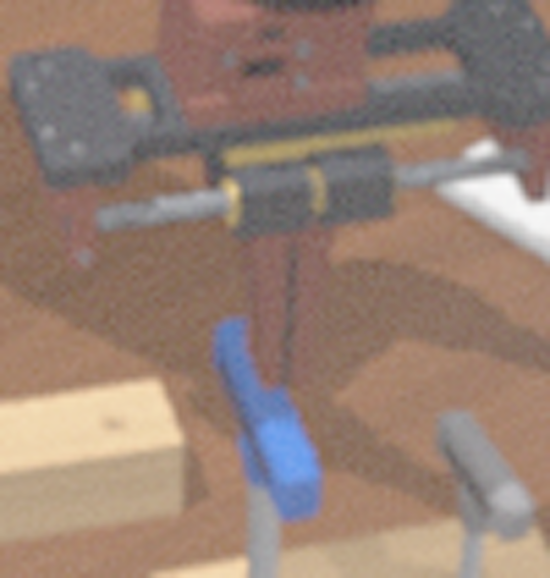

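The fingers shut on nothing, so the bar is not between them: the tips really are above it. I'll triangulate the gripper in both views to get the true offset.

```bash
python3 - <<'E'
from h import *
s=vision.snapshot("scene");t=vision.snapshot("top")
import pickle; pickle.dump((s,t),open("s1.pkl","wb"))
def g(im): return np.clip(255*(im.astype(float)/255)**.55,0,255).astype(np.uint8)
a=g(cv2.resize(s["pixels"][110:165,325:395],None,fx=8,fy=8,interpolation=2)); b=g(cv2.resize(t["pixels"][235:305,200:265],None,fx=8,fy=8,interpolation=2))
cv2.imwrite("pics/p_s.png",a);cv2.imwrite("pics/p_t.png",b)
E
```

```text
(no output)
```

View pics/p_s.png

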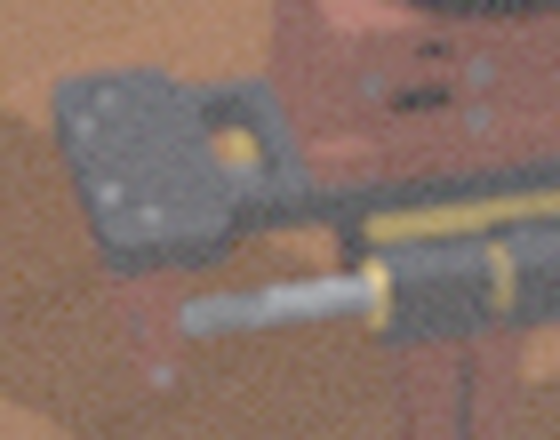

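View pics/p_t.png

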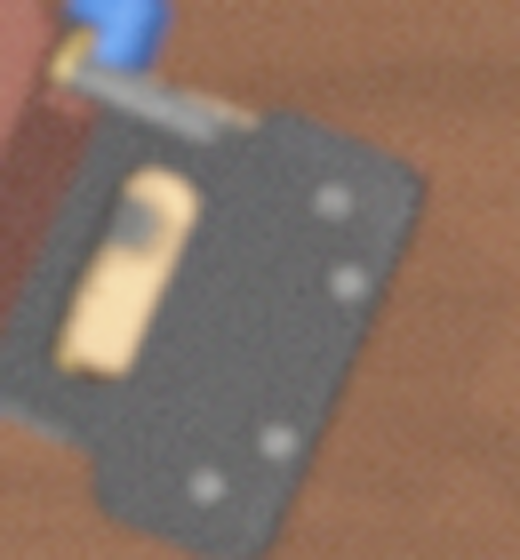

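```bash
python3 - <<'E'
from h import *
import pickle
s,t=pickle.load(open("s1.pkl","rb"))
S=np.array([(151,214),(110,193),(85,127),(105,97)]);T=np.array([(333,201),(348,284),(278,442),(206,487)])
S=(S+.5)/8-.5+[325,110];T=(T+.5)/8-.5+[200,235]
P=[]
for a,b in zip(S,T):
    p,e=tri(s,a,t,b); P.append(p); print(np.round(p,1),round(e,1))
P=np.array(P); o=get_obs(); M=R.from_quat(o["orientation"]); print(o["eef_pos"]); print(np.round(M.inv().apply(P-o["eef_pos"]),1)); print(np.round(M.inv().apply(P-o["eef_pos"]).mean(0),1))
# fingertip candidates: pixel of closed tips, at the tool axis
for uv in([381.8,180],[380,177]):
    for z in(150,160,170,176,185): print(uv,z,np.round(atz(s,uv,z),1))
E
```

```text
[513.3  97.1 295.7] 0.5
[501.2  94.8 295.3] 0.8
[478.  104.8 295.6] 0.9
[471.3 115.2 295.7] 0.8
[522.899273   178.10857424 157.53884378]
[[-138.2  -78.2   23.2]
 [-137.7  -85.1   13. ]
 [-138.1  -85.1  -12.2]
 [-138.2  -78.2  -22.5]]
[-138.   -81.7    0.4]
[381.8, 180] 150 [512.1 192.5 150. ]
[381.8, 180] 160 [521.2 184.5 160. ]
[381.8, 180] 170 [530.3 176.6 170. ]
[381.8, 180] 176 [535.7 171.8 176. ]
[381.8, 180] 185 [543.8 164.6 185. ]
[380, 177] 150 [502.8 195.4 150. ]
[380, 177] 160 [512.  187.4 160. ]
[380, 177] 170 [521.2 179.4 170. ]
[380, 177] 176 [526.7 174.6 176. ]
[380, 177] 185 [535.  167.5 185. ]
```

The four plate screws triangulate to 0.4 mm off the tool axis, so x and y agree. The tips, though, sit at z ≈ 171, about 30 mm higher than stated. I'll trust the pictures and go down 30 mm with the jaws open, watching the force.

{"api": "servo_tool", "payload": {"rows": [[0,0,0,0,0,0],[0,0,0,0,0,0],[0,0,0,0,0,0],[0,0,0,0,0,0],[0,0,0,0,0,0],[3,0,0,0,0,0],[7,0,0,0,0,0],[11,0,0,0,0,0],[15,0,0,0,0,0],[19,0,0,0,0,0],[23,0,0,0,0,0],[25,0,0,0,0,0],[25,0,0,0,0,0]], "fingers": 125}}

```text
time: 4.7
eef_pos: [522.6, 178.0, 131.6]
orientation: [0.143, 0.693, -0.143, 0.692]
wrist_force: [-0.4, 0.4, -0.4]
gripper_width: 44.8
```

```bash
python3 - <<'E'
from h import *
s=vision.snapshot("scene")
im=s["pixels"][120:220,335:425]
c=cv2.resize(im,None,fx=6,fy=6,interpolation=cv2.INTER_CUBIC).astype(float)
c=np.clip(255*(c/255)**.55,0,255).astype(np.uint8)
cv2.imwrite("pics/g6.png",c)
E
python3 d.py 522.6 178.7 127 66.7
```

```text
t 4.75 pos [522.8 178.1 132.2] yaw 66.71 F [0.5 0.6 0.1] T [0.   0.02 0.02] w 44.6 q6 -0.9
[ 5.2  0.5 -0.4] [ 0.01 -0.03  0.02]
```

View pics/g6.png

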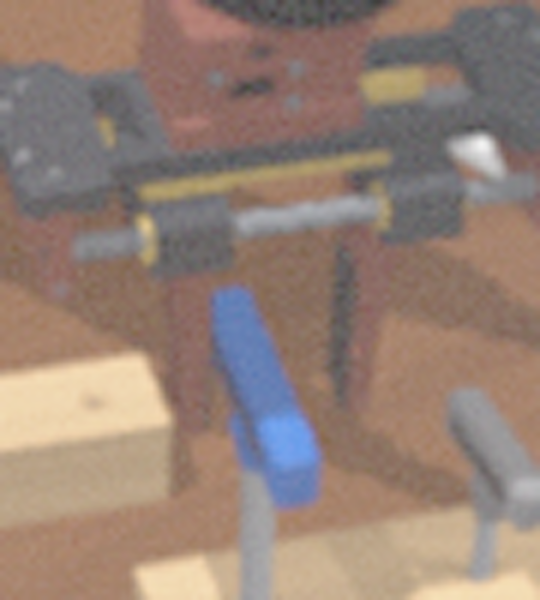

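```bash
python3 - <<'E'
from h import *
s=vision.snapshot("scene")
y=np.array([.396,.918,0]);zz=np.array([.918,-.396,0]);c=np.array([522.7,178.1,0])
for z in(135,140,145,150,155):
    print(z,[np.round((proj(s,c+22.3*sg*y+b*zz+[0,0,z])[0]+.5-[335,120])*6) for sg,b in((1,10),(1,0),(-1,10))])
E
```

```text
135 [array([342., 441.]), array([333., 422.]), array([210., 461.])]
140 [array([343., 430.]), array([334., 410.]), array([210., 450.])]
145 [array([344., 418.]), array([335., 399.]), array([211., 438.])]
150 [array([345., 406.]), array([336., 387.]), array([211., 426.])]
155 [array([346., 395.]), array([337., 375.]), array([212., 415.])]
```

Tips are at z ≈ 149 by the picture, which is 17 mm above the reported TCP. Going down 8 mm more puts them near the bar's underside, still above the flared neck. Then I close.

{"api": "servo_tool", "payload": {"rows": [[3,0,0,0,0,0],[6,0,0,0,0,0],[8,0,0,0,0,0],[8,0,0,0,0,0],[8,0,0,0,0,0]]}}

```text
time: 5.22
eef_pos: [522.8, 178.1, 124.3]
orientation: [0.143, 0.693, -0.143, 0.692]
wrist_force: [-0.2, -0.8, -0.1]
gripper_width: 45.0
```

{"api": "servo_tool", "payload": {"rows": [[0,0,0,0,0,0],[0,0,0,0,0,0],[0,0,0,0,0,0],[0,0,0,0,0,0],[0,0,0,0,0,0],[0,0,0,0,0,0],[0,0,0,0,0,0],[0,0,0,0,0,0]], "fingers": 255, "grip_force": 45}}

```text
time: 5.88
eef_pos: [523.0, 178.1, 124.6]
orientation: [0.143, 0.692, -0.143, 0.693]
wrist_force: [-0.1, -0.4, 0.3]
gripper_width: 15.8
```

```bash
python3 - <<'E'
from h import *
s=vision.snapshot("scene")
im=s["pixels"][120:220,335:425]
c=cv2.resize(im,None,fx=6,fy=6,interpolation=cv2.INTER_CUBIC).astype(float)
c=np.clip(255*(c/255)**.55,0,255).astype(np.uint8)
cv2.imwrite("pics/g7.png",c)
E
python3 d.py 522.6 178.7 127 66.7
```

```text
t 5.93 pos [523.  178.1 124.6] yaw 66.71 F [0.  0.6 0.7] T [-0.03  0.01 -0.01] w 15.6 q6 -0.9
[-2.4  0.4 -0.6] [ 0.01  0.01 -0.  ]
```

View pics/g7.png

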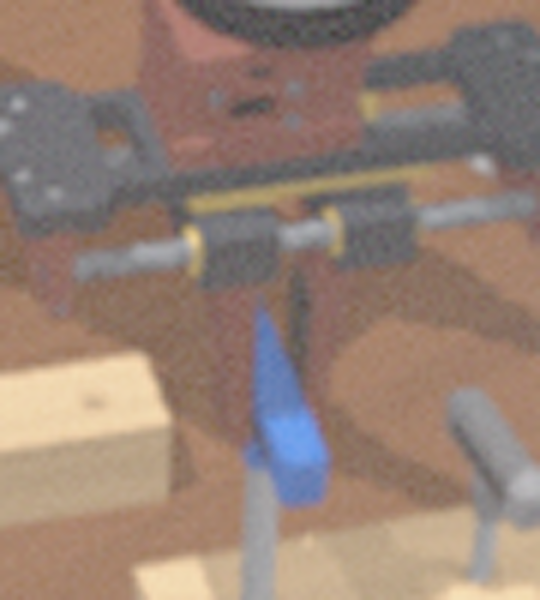

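Gripped at 15.7 mm, the bar's width, with z(eef) − z(tip) ≈ 114.6 mm. Now I lift straight out.

{"api": "servo_tool", "payload": {"rows": [[-3,0,0,0,0,0],[-8,0,0,0,0,0],[-15,0,0,0,0,0],[-23,0,0,0,0,0],[-32,0,0,0,0,0],[-42,0,0,0,0,0],[-53,0,0,0,0,0],[-66,0,0,0,0,0],[-80,0,0,0,0,0],[-93,0,0,0,0,0],[-105,0,0,0,0,0],[-112,0,0,0,0,0],[-115,0,0,0,0,0],[-115,0,0,0,0,0]]}}

```text
time: 7.1
eef_pos: [523.2, 178.2, 240.5]
orientation: [0.143, 0.692, -0.143, 0.693]
wrist_force: [-0.6, -1.2, -1.9]
gripper_width: 15.6
```

```bash
python3 - <<'E'
from h import *
s=vision.snapshot("scene")
im=s["pixels"][80:240,320:460]
cv2.imwrite("pics/l1.png",cv2.resize(im,None,fx=3.7,fy=3.7,interpolation=cv2.INTER_CUBIC))
E
python3 d.py 574.6 -198.8 240 36.7
```

```text
t 7.15 pos [523.  178.1 239.5] yaw 66.71 F [-0.4 -0.6 -1.4] T [-0.   -0.   -0.01] w 15.9 q6 -0.9
[  -0.5 -325.8  196.5] [30.01  0.   -0.  ]
```

View pics/l1.png

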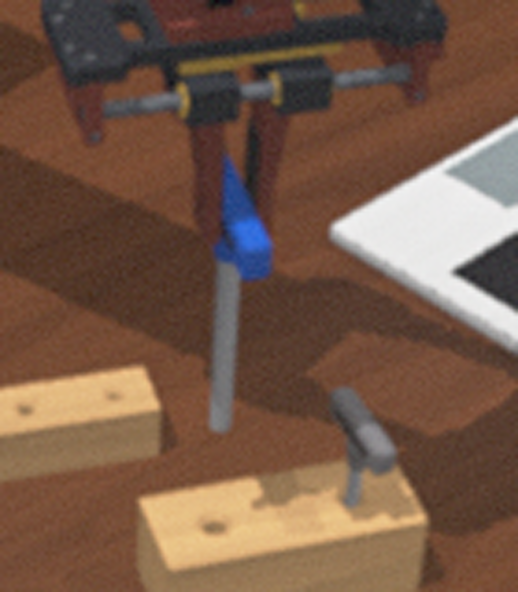

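{"api": "servo_tool", "payload": {"rows": [[0,-8,5,1,0,0],[0,-22,13,2,0,0],[0,-42,25,4,0,0],[0,-66,40,6,0,0],[0,-90,54,8,0,0],[0,-114,69,10,0,0],[0,-138,83,13,0,0],[0,-162,98,15,0,0],[0,-186,112,17,0,0],[0,-210,127,19,0,0],[0,-234,141,21,0,0],[0,-258,156,23,0,0],[0,-280,169,25,0,0],[0,-300,181,27,0,0],[0,-314,190,29,0,0],[0,-322,194,30,0,0],[0,-325,196,30,0,0],[0,-325.8,196.5,30,0,0],[0,-325.8,196.5,30,0,0],[0,-325.8,196.5,30,0,0]]}}

```text
time: 8.82
eef_pos: [574.7, -197.8, 239.8]
orientation: [0.317, 0.632, -0.316, 0.632]
wrist_force: [0.4, 0.7, -0.8]
gripper_width: 15.6
```

```bash
python3 - <<'E'
from h import *
import pickle
s=vision.snapshot("scene");t=vision.snapshot("top")
pickle.dump((s,t),open("s2.pkl","wb"))
cv2.imwrite("pics/h_s.png",cv2.resize(s["pixels"][210:350,160:300],None,fx=4,fy=4,interpolation=cv2.INTER_CUBIC))
cv2.imwrite("pics/h_t.png",cv2.resize(t["pixels"][170:290,380:500],None,fx=4,fy=4,interpolation=cv2.INTER_CUBIC))
E
python3 d.py 574.6 -198.8 240 36.7
```

```text
t 8.92 pos [ 574.7 -197.8  239.9] yaw 36.8 F [ 0.8  0.2 -1.2] T [-0.01  0.03 -0.03] w 15.9 q6 -1.03
[-0.1 -0.7  0.8] [ 0.1   0.02 -0.02]
```

View pics/h_s.png

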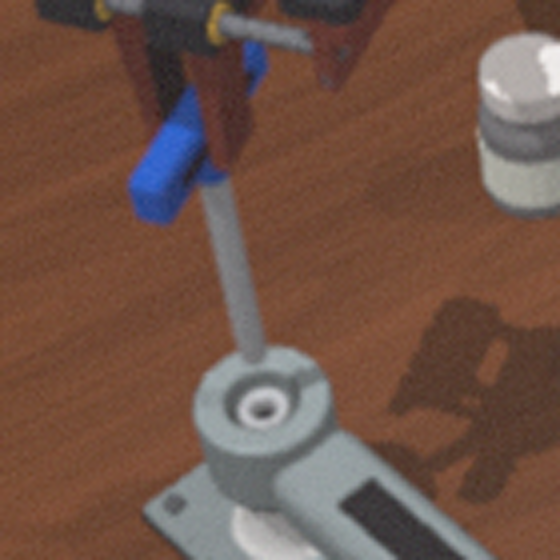

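View pics/h_t.png

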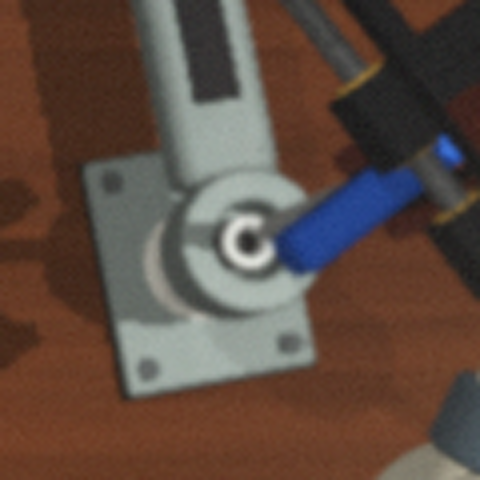

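```bash
python3 - <<'E'
from h import *
import pickle
s,t=pickle.load(open("s2.pkl","rb"))
th=np.linspace(0,2*np.pi,25)
o=get_obs(); p=o["eef_pos"]; zt=p[2]-114.6
outs=[]
for sn,(x0,y0),k in((s,(195,240),8),(t,(415,200),8)):
    c=cv2.resize(sn["pixels"][y0:y0+70,x0:x0+48],None,fx=k,fy=k,interpolation=cv2.INTER_CUBIC)
    def ln(P,col): cv2.polylines(c,[np.round((proj(sn,P)+.5-[x0,y0])*k).astype(int)],False,col,1)
    for dx in (0,):
        for h in(0,10,40,100): ln(np.c_[p[0]+5.4*np.cos(th),p[1]+5.4*np.sin(th),0*th+zt+h],(0,255,0))
        ln(np.array([[p[0],p[1],zt],[p[0],p[1],zt+110]]),(0,255,255))
    ln(np.c_[574.3+11*np.cos(th),-198.3+11*np.sin(th),0*th+92],(255,0,0))
    outs.append(c)
cv2.imwrite("pics/tip.png",np.hstack(outs))
E
```

```text
(no output)
```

View pics/tip.png

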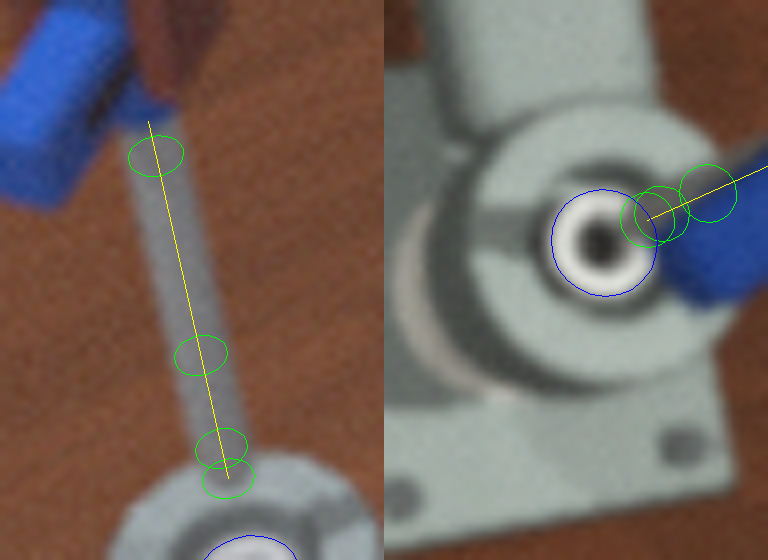

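{"api": "servo_tool", "payload": {"rows": [[4,-0.7,0.8,0,0,0],[9,-0.7,0.8,0,0,0],[14,-0.7,0.8,0,0,0],[19,-0.7,0.8,0,0,0],[24,-0.7,0.8,0,0,0],[28,-0.7,0.8,0,0,0],[30,-0.7,0.8,0,0,0],[30,-0.7,0.8,0,0,0],[30,-0.7,0.8,0,0,0]]}}

```text
time: 9.67
eef_pos: [574.4, -199.9, 209.5]
orientation: [0.317, 0.632, -0.317, 0.632]
wrist_force: [0.3, -0.4, -1.5]
gripper_width: 15.4
```

```bash
python3 - <<'E'
from h import *
import pickle
s=vision.snapshot("scene")
cv2.imwrite("pics/h2.png",cv2.resize(s["pixels"][260:340,190:260],None,fx=7,fy=7,interpolation=cv2.INTER_CUBIC))
E
python3 d.py 574.6 -198.8 204 36.7
```

```text
t 9.72 pos [ 574.5 -199.9  209.8] yaw 36.71 F [ 0.5 -0.2 -1.4] T [-0.06  0.1   0.02] w 15.9 q6 -1.03
[ 5.8  0.7 -0.9] [ 0.01  0.02 -0.01]
```

View pics/h2.png

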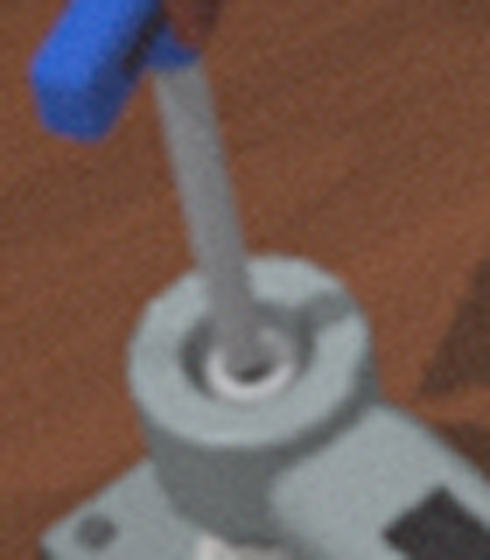

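{"api": "servo_tool", "payload": {"rows": [[0,0.7,-0.9,0,0,0],[0.8,0.7,-0.9,0,0,0],[1.6,0.7,-0.9,0,0,0],[2.4,0.7,-0.9,0,0,0],[3.2,0.7,-0.9,0,0,0],[4,0.7,-0.9,0,0,0],[4,0.7,-0.9,0,0,0]]}}

```text
time: 10.3
eef_pos: [574.4, -198.7, 205.2]
orientation: [0.317, 0.632, -0.317, 0.632]
wrist_force: [-0.4, 0.3, -1.9]
gripper_width: 15.6
```

```bash
python3 d.py 574.6 -198.8 204 36.7
```

```text
t 10.3 pos [ 574.4 -198.7  205.2] yaw 36.7 F [-0.4  0.3 -1.9] T [-0.04  0.02  0.01] w 15.6 q6 -1.03
[1.2 0.1 0.2] [ 0.   -0.02  0.01]
```

{"api": "servo_tool", "payload": {"rows": [[0.4,0,0,0,0,0],[0.8,0,0,0,0,0],[1.2,0,0,0,0,0],[1.6,0,0,0,0,0],[2,0,0,0,0,0],[2,0,0,0,0,0]]}}

```text
time: 10.8
eef_pos: [574.5, -198.7, 203.4]
orientation: [0.317, 0.632, -0.317, 0.632]
wrist_force: [-0.0, -0.4, -1.3]
gripper_width: 16.0
```

{"api": "servo_tool", "payload": {"rows": [[0.4,0,0,0,0,0],[0.8,0,0,0,0,0],[1.2,0,0,0,0,0],[1.6,0,0,0,0,0],[1.6,0,0,0,0,0]]}}

```text
time: 11.22
eef_pos: [574.5, -198.7, 201.8]
orientation: [0.317, 0.632, -0.317, 0.632]
wrist_force: [0.7, 0.8, -2.2]
gripper_width: 16.1
```

{"api": "servo_tool", "payload": {"rows": [[0.4,0,0,0,0,0],[0.8,0,0,0,0,0],[1.2,0,0,0,0,0],[1.6,0,0,0,0,0],[1.6,0,0,0,0,0]]}}

```text
time: 11.63
eef_pos: [574.5, -198.7, 200.2]
orientation: [0.317, 0.632, -0.317, 0.632]
wrist_force: [-0.2, -0.2, -1.3]
gripper_width: 15.6
```

{"api": "servo_tool", "payload": {"rows": [[0.4,0,0,0,0,0],[0.8,0,0,0,0,0],[1.2,0,0,0,0,0],[1.6,0,0,0,0,0],[1.6,0,0,0,0,0]]}}

```text
time: 12.05
eef_pos: [574.5, -198.8, 198.6]
orientation: [0.317, 0.632, -0.317, 0.632]
wrist_force: [0.5, 0.6, -1.6]
gripper_width: 16.1
```

```bash
python3 - <<'E'
from h import *
import pickle
s=vision.snapshot("scene")
cv2.imwrite("pics/h3.png",cv2.resize(s["pixels"][260:340,190:260],None,fx=7,fy=7,interpolation=cv2.INTER_CUBIC))
E
python3 d.py 574.6 -198.8 197 36.7
```

```text
t 12.1 pos [ 574.5 -198.7  198.6] yaw 36.71 F [ 0.2  0.1 -1.9] T [0.03 0.08 0.09] w 15.7 q6 -1.03
[1.6 0.1 0.1] [ 0.01 -0.01  0.  ]
```

View pics/h3.png

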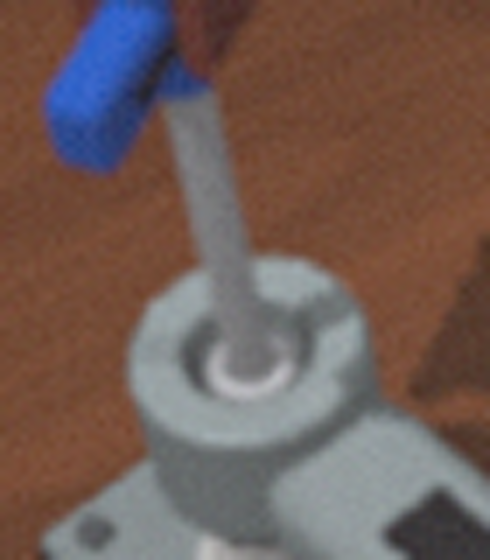

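```bash
python3 - <<'E'
from h import *
s=vision.snapshot("scene")
for tip in (82,84,86,88,90): print(tip,np.round((proj(s,[574.3,-198.3,tip+114])[0]+.5-[190,260])*7,0))
E
```

```text
82 [188.  83.]
84 [187.  77.]
86 [185.  72.]
88 [184.  66.]
90 [183.  60.]
```

The key is going in with no resistance, and the picture puts its tip near 83–84 mm. It seems to have met the hex angle straight away. I continue gently to the floor.

{"api": "servo_tool", "payload": {"rows": [[0.3,0,0,0,0,0],[0.6,0,0,0,0,0],[0.9,0,0,0,0,0],[1.2,0,0,0,0,0],[1.5,0,0,0,0,0],[1.5,0,0,0,0,0]]}}

```text
time: 12.65
eef_pos: [574.5, -198.7, 197.2]
orientation: [0.317, 0.632, -0.317, 0.632]
wrist_force: [-0.5, 0.1, -1.7]
gripper_width: 15.6
```

{"api": "servo_tool", "payload": {"rows": [[0.3,0,0,0,0,0],[0.6,0,0,0,0,0],[0.9,0,0,0,0,0],[1.2,0,0,0,0,0],[1.2,0,0,0,0,0]]}}

```text
time: 13.07
eef_pos: [574.6, -198.8, 196.6]
orientation: [0.317, 0.632, -0.317, 0.632]
wrist_force: [-2.2, 0.8, 2.0]
gripper_width: 15.4
```

Contact came at eef z = 196.6, exactly the predicted floor height. One more small press will confirm it is solid and give the 0.1 s dwell.

{"api": "servo_tool", "payload": {"rows": [[0.3,0,0,0,0,0],[0.4,0,0,0,0,0],[0.4,0,0,0,0,0],[0.4,0,0,0,0,0]]}}

```text
time: 13.4
eef_pos: [574.6, -198.8, 196.5]
orientation: [0.317, 0.632, -0.317, 0.632]
wrist_force: [-1.5, -0.2, 5.5]
gripper_width: 15.7
```

```bash
python3 d.py 574.6 -198.8 197 36.7
```

```text
t 13.4 pos [ 574.6 -198.8  196.5] yaw 36.71 F [-1.5 -0.2  5.5] T [ 0.18  0.4  -0.  ] w 15.7 q6 -1.03
[-0.5 -0.  -0.1] [ 0.01  0.06 -0.03]
```

The floor is solid: 7 N of push and no further travel. Now I turn clockwise in small steps, watching Tz.

{"api": "servo_tool", "payload": {"rows": [[0,0,0,1,0,0],[0,0,0,2,0,0],[0,0,0,3.5,0,0],[0,0,0,5,0,0],[0,0,0,6.5,0,0],[0,0,0,8,0,0],[0,0,0,10,0,0],[0,0,0,12,0,0],[0,0,0,12,0,0]], "fingers": 255, "grip_force": 60}}

```text
time: 14.15
eef_pos: [574.5, -198.8, 196.5]
orientation: [0.382, 0.595, -0.382, 0.595]
wrist_force: [-2.7, 0.1, 5.1]
gripper_width: 15.7
```

```bash
python3 d.py 574.6 -198.8 197 36.7
```

```text
t 14.15 pos [ 574.5 -198.8  196.5] yaw 24.61 F [-2.7  0.1  5.1] T [0.19 0.59 0.16] w 15.7 q6 -0.82
[-0.5  0.1  0.1] [-12.09   0.04  -0.02]
```

{"api": "servo_tool", "payload": {"rows": [[0,0,0,2,0,0],[0,0,0,4,0,0],[0,0,0,6,0,0],[0,0,0,8,0,0],[0,0,0,10,0,0],[0,0,0,12,0,0],[0,0,0,14,0,0],[0,0,0,16,0,0],[0,0,0,16,0,0]]}}

```text
time: 14.9
eef_pos: [574.2, -198.8, 196.5]
orientation: [0.461, 0.536, -0.461, 0.536]
wrist_force: [-1.7, 0.6, 5.4]
gripper_width: 15.4
```

```bash
python3 d.py 574.6 -198.8 197 36.7
```

```text
t 14.9 pos [ 574.2 -198.8  196.5] yaw 8.61 F [-1.7  0.6  5.4] T [0.18 0.83 0.12] w 15.4 q6 -0.54
[-0.5  0.3  0.1] [-2.809e+01  2.000e-02 -0.000e+00]
```

{"api": "servo_tool", "payload": {"rows": [[0,0,0,2,0,0],[0,0,0,4,0,0],[0,0,0,6,0,0],[0,0,0,8,0,0],[0,0,0,9,0,0],[0,0,0,9,0,0]]}}

```text
time: 15.4
eef_pos: [574.2, -198.7, 196.4]
orientation: [-0.501, -0.498, 0.502, -0.499]
wrist_force: [-3.6, 0.4, 6.3]
gripper_width: 15.5
```

```bash
python3 d.py 574.6 -198.8 197 36.7
```

```text
t 15.4 pos [ 574.2 -198.7  196.4] yaw -0.34 F [-3.6  0.4  6.3] T [0.28 0.88 0.14] w 15.5 q6 -0.38
[-0.6  0.4  0.1] [-3.704e+01  1.000e-02  1.000e-02]
```

{"api": "servo_tool", "payload": {"rows": [[0,0,0,1,0,0],[0,0,0,2,0,0],[0,0,0,3,0,0],[0,0,0,4,0,0],[0,0,0,4,0,0]]}}

```text
time: 15.82
eef_pos: [574.1, -198.7, 196.4]
orientation: [-0.518, -0.481, 0.519, -0.481]
wrist_force: [-3.2, 1.9, 5.7]
gripper_width: 15.8
```

```bash
python3 d.py 574.6 -198.8 197 36.7
```

```text
t 15.82 pos [ 574.1 -198.7  196.4] yaw -4.34 F [-3.2  1.9  5.7] T [0.31 1.   0.17] w 15.8 q6 -0.31
[-0.6  0.5  0.1] [-4.104e+01  0.000e+00  2.000e-02]
```

{"api": "servo_tool", "payload": {"rows": [[0,0,0,1,0,0],[0,0,0,2,0,0],[0,0,0,2,0,0]]}}

```text
time: 16.07
eef_pos: [574.1, -198.7, 196.5]
orientation: [-0.527, -0.472, 0.527, -0.472]
wrist_force: [-3.2, 1.7, 6.4]
gripper_width: 15.1
```

```bash
python3 d.py 574.6 -198.8 197 36.7
```

```text
t 16.07 pos [ 574.1 -198.7  196.5] yaw -6.34 F [-3.2  1.7  6.4] T [0.27 1.01 0.12] w 15.1 q6 -0.28
[-0.5  0.5  0.1] [-4.304e+01  1.000e-02  2.000e-02]
```

{"api": "servo_tool", "payload": {"rows": [[0,0,0,0,0,0],[0,0,0,0,0,0]]}}

```text
time: 16.23
eef_pos: [574.1, -198.7, 196.4]
orientation: [-0.527, -0.472, 0.527, -0.472]
wrist_force: [-2.5, 0.6, 5.4]
gripper_width: 15.4
```

```bash
python3 d.py 574.6 -198.8 197 36.7
```

```text
t 16.23 pos [ 574.1 -198.7  196.4] yaw -6.29 F [-2.5  0.6  5.4] T [0.27 1.02 0.07] w 15.4 q6 -0.28
[-0.6  0.5  0. ] [-4.299e+01  0.000e+00  2.000e-02]
```

{"api": "servo_tool", "payload": {"rows": [[0,0,0,1,0,0],[0,0,0,2,0,0],[0,0,0,3,0,0],[0,0,0,3,0,0]]}}

```text
time: 16.57
eef_pos: [574.0, -198.6, 196.5]
orientation: [-0.539, -0.458, 0.539, -0.458]
wrist_force: [-3.2, 0.9, 7.2]
gripper_width: 15.4
```

```bash
python3 d.py 574.6 -198.8 197 36.7; python3 - <<'E'
from h import *
s=vision.snapshot("scene")
cv2.imwrite("pics/h5.png",cv2.resize(s["pixels"][220:340,170:270],None,fx=5,fy=5,interpolation=cv2.INTER_CUBIC))
E
python3 d.py 574.6 -198.8 197 36.7
```

```text
t 16.57 pos [ 574.  -198.6  196.5] yaw -9.34 F [-3.2  0.9  7.2] T [0.29 1.02 0.06] w 15.4 q6 -0.23
[-0.5  0.6  0.1] [-4.604e+01 -0.000e+00  2.000e-02]
t 16.62 pos [ 574.  -198.7  196.5] yaw -9.3 F [-3.4  1.7  6.4] T [0.35 1.05 0.13] w 15.7 q6 -0.23
[-0.5  0.6  0.1] [-4.6e+01 -0.0e+00  2.0e-02]
```

View pics/h5.png

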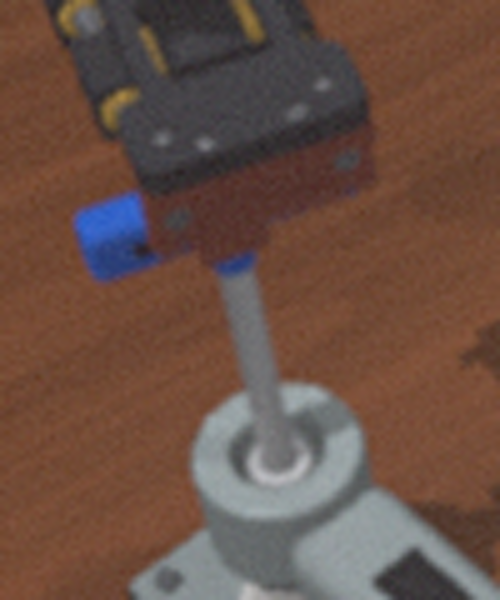

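{"api": "servo_tool", "payload": {"rows": [[0,0,0,1,0,0],[0,0,0,2,0,0],[0,0,0,3,0,0],[0,0,0,3,0,0]]}}

```text
time: 16.95
eef_pos: [574.0, -198.6, 196.5]
orientation: [-0.551, -0.443, 0.551, -0.443]
wrist_force: [-3.0, 1.5, 6.8]
gripper_width: 15.5
```

```bash
python3 d.py 574.6 -198.8 197 36.7
```

```text
t 16.95 pos [ 574.  -198.6  196.5] yaw -12.34 F [-3.   1.5  6.8] T [0.3  0.99 0.14] w 15.5 q6 -0.17
[-0.5  0.6  0. ] [-4.904e+01 -0.000e+00  3.000e-02]
```

{"api": "servo_tool", "payload": {"rows": [[0,0,0,1,0,0],[0,0,0,2,0,0],[0,0,0,2,0,0]]}}

```text
time: 17.2
eef_pos: [574.0, -198.6, 196.4]
orientation: [-0.558, -0.434, 0.559, -0.434]
wrist_force: [-2.5, 1.2, 7.7]
gripper_width: 15.6
```

```bash
python3 d.py 574.6 -198.8 197 36.7
```

```text
t 17.2 pos [ 574.  -198.6  196.4] yaw -14.34 F [-2.5  1.2  7.7] T [0.34 1.07 0.12] w 15.6 q6 -0.14
[-0.6  0.7  0. ] [-5.104e+01 -1.000e-02  3.000e-02]
```

{"api": "servo_tool", "payload": {"rows": [[0,0,0,1,0,0],[0,0,0,2,0,0],[0,0,0,2,0,0]]}}

```text
time: 17.45
eef_pos: [574.0, -198.5, 196.4]
orientation: [-0.566, -0.424, 0.566, -0.424]
wrist_force: [-3.1, 0.9, 6.5]
gripper_width: 15.3
```

```bash
python3 d.py 574.6 -198.8 197 36.7
```

```text
t 17.45 pos [ 574.  -198.5  196.4] yaw -16.33 F [-3.1  0.9  6.5] T [0.34 1.16 0.11] w 15.3 q6 -0.1
[-0.6  0.7  0.1] [-5.303e+01 -2.000e-02  3.000e-02]
```

{"api": "servo_tool", "payload": {"rows": [[0,0,0,1,0,0],[0,0,0,2,0,0],[0,0,0,2,0,0]]}}

```text
time: 17.7
eef_pos: [574.0, -198.6, 196.5]
orientation: [-0.573, -0.414, 0.573, -0.414]
wrist_force: [-4.1, 1.6, 5.1]
gripper_width: 16.1
```

```bash
python3 d.py 574.6 -198.8 197 36.7
```

```text
t 17.7 pos [ 574.  -198.6  196.5] yaw -18.34 F [-4.1  1.6  5.1] T [0.32 1.08 0.08] w 16.1 q6 -0.07
[-0.5  0.7  0. ] [-5.504e+01 -1.000e-02  3.000e-02]
```

{"api": "servo_tool", "payload": {"rows": [[0,0,0,1,0,0],[0,0,0,2,0,0],[0,0,0,2,0,0]]}}

```text
time: 17.95
eef_pos: [574.0, -198.6, 196.5]
orientation: [-0.58, -0.404, 0.581, -0.404]
wrist_force: [-4.2, 1.0, 7.0]
gripper_width: 15.7
```

```bash
python3 d.py 574.6 -198.8 197 36.7
```

```text
t 17.95 pos [ 574.  -198.6  196.5] yaw -20.34 F [-4.2  1.   7. ] T [0.38 1.13 0.13] w 15.7 q6 -0.03
[-0.5  0.7 -0. ] [-5.704e+01 -1.000e-02  3.000e-02]
```

{"api": "servo_tool", "payload": {"rows": [[0,0,0,1,0,0],[0,0,0,2,0,0],[0,0,0,2,0,0]]}}

```text
time: 18.2
eef_pos: [573.9, -198.6, 196.5]
orientation: [-0.587, -0.394, 0.588, -0.393]
wrist_force: [-3.8, 1.6, 7.7]
gripper_width: 15.7
```

```bash
python3 d.py 574.6 -198.8 197 36.7
```

```text
t 18.2 pos [ 573.9 -198.6  196.5] yaw -22.34 F [-3.8  1.6  7.7] T [0.37 1.17 0.15] w 15.7 q6 0.0
[-0.5  0.7 -0. ] [-5.904e+01 -2.000e-02  4.000e-02]
```

{"api": "servo_tool", "payload": {"rows": [[0,0,0,1,0,0],[0,0,0,2,0,0],[0,0,0,2,0,0]]}}

```text
time: 18.45
eef_pos: [573.9, -198.5, 196.4]
orientation: [-0.594, -0.384, 0.594, -0.383]
wrist_force: [-3.2, 2.0, 6.3]
gripper_width: 15.8
```

```bash
python3 d.py 574.6 -198.8 197 36.7
```

```text
t 18.45 pos [ 573.9 -198.5  196.4] yaw -24.33 F [-3.2  2.   6.3] T [0.44 1.15 0.13] w 15.8 q6 0.04
[-0.6  0.7 -0. ] [-6.103e+01 -2.000e-02  4.000e-02]
```

{"api": "servo_tool", "payload": {"rows": [[0,0,0,0,0,0],[0,0,0,0,0,0]]}}

```text
time: 18.62
eef_pos: [573.9, -198.5, 196.5]
orientation: [-0.594, -0.384, 0.594, -0.383]
wrist_force: [-3.1, 1.7, 7.1]
gripper_width: 16.0
```

```bash
python3 d.py 574.6 -198.8 197 36.7
```

```text
t 18.62 pos [ 573.9 -198.5  196.5] yaw -24.28 F [-3.1  1.7  7.1] T [0.38 1.17 0.14] w 16.0 q6 0.03
[-0.5  0.7 -0. ] [-6.098e+01 -2.000e-02  4.000e-02]
```

{"api": "servo_tool", "payload": {"rows": [[0,0,0,1,0,0],[0,0,0,2,0,0],[0,0,0,2,0,0]]}}

```text
time: 18.87
eef_pos: [573.9, -198.5, 196.5]
orientation: [-0.601, -0.373, 0.601, -0.373]
wrist_force: [-2.9, 1.6, 7.7]
gripper_width: 15.6
```

```bash
python3 d.py 574.6 -198.8 197 36.7
```

```text
t 18.87 pos [ 573.9 -198.5  196.5] yaw -26.33 F [-2.9  1.6  7.7] T [0.42 1.13 0.11] w 15.6 q6 0.07
[-0.5  0.8 -0. ] [-6.303e+01 -2.000e-02  4.000e-02]
```

{"api": "servo_tool", "payload": {"rows": [[0,0,0,1,0,0],[0,0,0,2,0,0],[0,0,0,2,0,0]]}}

```text
time: 19.12
eef_pos: [573.9, -198.5, 196.4]
orientation: [-0.607, -0.363, 0.607, -0.362]
wrist_force: [-3.9, 2.9, 6.8]
gripper_width: 15.5
```

```bash
python3 d.py 574.6 -198.8 197 36.7;python3 - <<'E'
from h import *
s=vision.snapshot("scene");t=vision.snapshot("top")
a=cv2.resize(s["pixels"][220:340,170:270],None,fx=4,fy=4,interpolation=cv2.INTER_CUBIC)
b=cv2.resize(t["pixels"][180:300,400:500],None,fx=4,fy=4,interpolation=cv2.INTER_CUBIC)
cv2.imwrite("pics/h6.png",np.hstack([a,b]))
E
python3 d.py 574.6 -198.8 197 36.7
```

```text
t 19.12 pos [ 573.9 -198.5  196.4] yaw -28.33 F [-3.9  2.9  6.8] T [0.43 1.21 0.2 ] w 15.5 q6 0.11
[-0.6  0.8 -0. ] [-6.503e+01 -2.000e-02  5.000e-02]
t 19.22 pos [ 573.9 -198.5  196.4] yaw -28.28 F [-3.7  1.5  7.5] T [0.4  1.24 0.17] w 15.7 q6 0.1
[-0.6  0.8 -0.1] [-6.498e+01 -2.000e-02  5.000e-02]
```

View pics/h6.png

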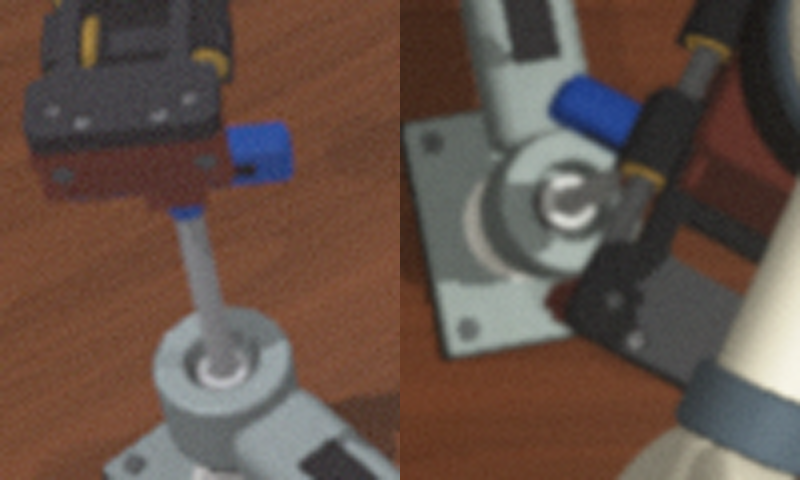

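Tz may be starting to rise (0.17–0.20). I continue in smaller steps.

{"api": "servo_tool", "payload": {"rows": [[0,0,0,1,0,0],[0,0,0,1.5,0,0],[0,0,0,1.5,0,0]]}}

```text
time: 19.47
eef_pos: [573.9, -198.4, 196.4]
orientation: [-0.612, -0.355, 0.612, -0.354]
wrist_force: [-4.2, 0.7, 6.6]
gripper_width: 15.1
```

```bash
python3 d.py 574.6 -198.8 197 36.7
```

```text
t 19.47 pos [ 573.9 -198.4  196.4] yaw -29.8 F [-4.2  0.7  6.6] T [0.43 1.23 0.24] w 15.1 q6 0.13
[-0.6  0.8 -0. ] [-6.65e+01 -3.00e-02  5.00e-02]
```

{"api": "servo_tool", "payload": {"rows": [[0,0,0,0,0,0]]}}

```text
time: 19.55
eef_pos: [573.9, -198.4, 196.4]
orientation: [-0.611, -0.355, 0.612, -0.355]
wrist_force: [-4.0, 1.1, 6.8]
gripper_width: 15.6
```

```bash
python3 d.py 574.6 -198.8 197 36.7
```

```text
t 19.55 pos [ 573.9 -198.4  196.4] yaw -29.77 F [-4.   1.1  6.8] T [0.42 1.21 0.23] w 15.6 q6 0.13
[-0.6  0.8 -0. ] [-6.647e+01 -3.000e-02  5.000e-02]
```

{"api": "servo_tool", "payload": {"rows": [[0,0,0,0,0,0]]}}

```text
time: 19.63
eef_pos: [573.9, -198.4, 196.5]
orientation: [-0.611, -0.355, 0.612, -0.355]
wrist_force: [-4.0, 0.9, 7.4]
gripper_width: 15.4
```

```bash
python3 d.py 574.6 -198.8 197 36.7
```

```text
t 19.63 pos [ 573.9 -198.4  196.5] yaw -29.77 F [-4.   0.9  7.4] T [0.45 1.25 0.19] w 15.4 q6 0.13
[-0.5  0.8  0. ] [-6.647e+01 -3.000e-02  5.000e-02]
```

{"api": "servo_tool", "payload": {"rows": [[0,0,0,1,0,0],[0,0,0,1.5,0,0],[0,0,0,1.5,0,0]]}}

```text
time: 19.88
eef_pos: [573.9, -198.4, 196.4]
orientation: [-0.616, -0.347, 0.616, -0.346]
wrist_force: [-3.9, 1.9, 7.1]
gripper_width: 15.5
```

```bash
python3 d.py 574.6 -198.8 197 36.7
```

```text
t 19.88 pos [ 573.9 -198.4  196.4] yaw -31.29 F [-3.9  1.9  7.1] T [0.45 1.2  0.24] w 15.5 q6 0.16
[-0.6  0.8 -0.1] [-6.799e+01 -3.000e-02  5.000e-02]
```

{"api": "servo_tool", "payload": {"rows": [[0,0,0,0,0,0]]}}

```text
time: 19.97
eef_pos: [573.9, -198.4, 196.4]
orientation: [-0.616, -0.347, 0.616, -0.347]
wrist_force: [-3.8, 2.1, 5.6]
gripper_width: 15.5
```

```bash
python3 d.py 574.6 -198.8 197 36.7
```

```text
t 19.97 pos [ 573.9 -198.4  196.4] yaw -31.26 F [-3.8  2.1  5.6] T [0.43 1.29 0.3 ] w 15.5 q6 0.16
[-0.6  0.8 -0. ] [-6.796e+01 -3.000e-02  5.000e-02]
```

{"api": "servo_tool", "payload": {"rows": [[0,0,0,0,0,0]]}}

```text
time: 20.05
eef_pos: [573.9, -198.4, 196.4]
orientation: [-0.616, -0.347, 0.616, -0.347]
wrist_force: [-3.8, 0.7, 6.7]
gripper_width: 15.6
```

```bash
python3 d.py 574.6 -198.8 197 36.7
```

```text
t 20.05 pos [ 573.9 -198.4  196.4] yaw -31.26 F [-3.8  0.7  6.7] T [0.44 1.2  0.28] w 15.6 q6 0.16
[-0.6  0.8 -0. ] [-6.796e+01 -3.000e-02  5.000e-02]
```

Tz ≈ 0.27 N m, so the screw is at about 1.27 rad: tight and well below 1.37. I back off 5° to unload inside the play, then lift out.

{"api": "servo_tool", "payload": {"rows": [[0,0,0,-1.5,0,0],[0,0,0,-3,0,0],[0,0,0,-4.5,0,0],[-0.5,0,0,-5,0,0],[-2,0,0,-5,0,0],[-5,0,0,-5,0,0],[-9,0,0,-5,0,0],[-14,0,0,-5,0,0],[-20,0,0,-5,0,0],[-27,0,0,-5,0,0],[-34,0,0,-5,0,0],[-40,0,0,-5,0,0],[-43,0,0,-5,0,0],[-43,0,0,-5,0,0]]}}

```text
time: 21.22
eef_pos: [574.9, -199.0, 240.5]
orientation: [0.601, 0.372, -0.6, 0.374]
wrist_force: [-0.7, 0.4, -0.9]
gripper_width: 15.7
```

```bash
python3 - <<'E'
from h import *
import pickle
s=vision.snapshot("scene");t=vision.snapshot("top")
pickle.dump((s,t),open("s3.pkl","wb"))
cv2.imwrite("pics/i_s.png",cv2.resize(s["pixels"][200:340,170:270],None,fx=4,fy=4,interpolation=cv2.INTER_CUBIC))
crop(t,140,210,110,85,7,"pics/i_t.png"); crop(s,345,190,90,60,8,"pics/i_s2.png")
E
python3 d.py 523 178.1 240 66.7
```

```text
t 21.32 pos [ 574.6 -198.8  238.8] yaw -26.29 F [ 0.5 -0.4 -2.2] T [-0.06  0.07  0.02] w 15.5 q6 0.07
[  -1.3 -213.2 -315.1] [-9.299e+01  2.000e-02 -2.000e-02]
```

View pics/i_s.png

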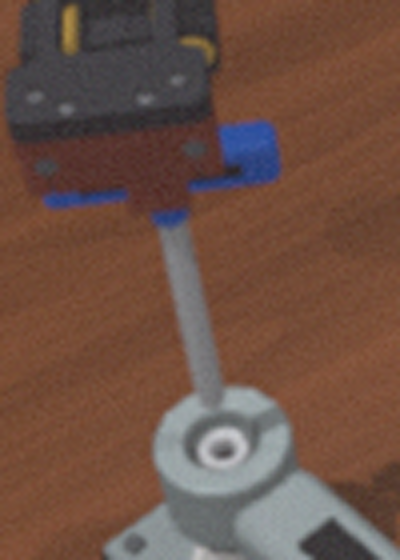

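View pics/i_t.png

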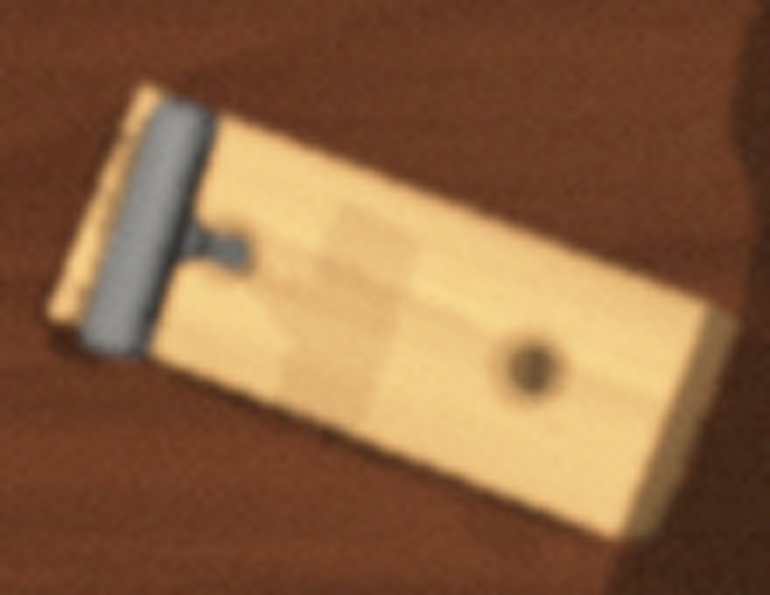

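View pics/i_s2.png

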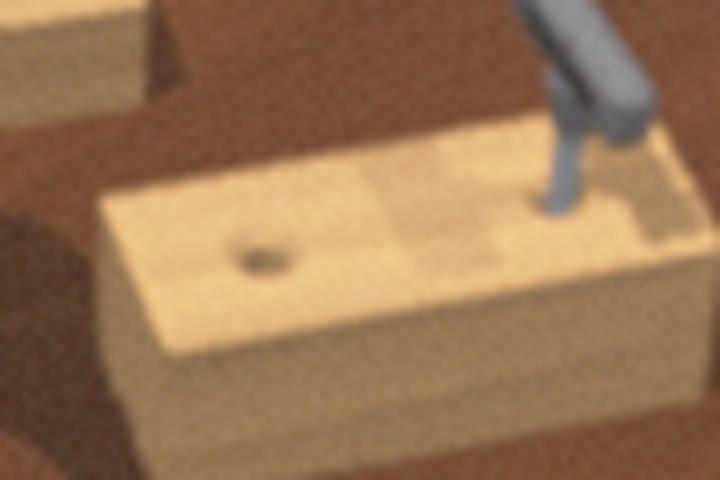

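{"api": "servo_tool", "payload": {"rows": [[0,-5,-8,-3,0,0],[0,-16,-23,-7,0,0],[0,-29,-43,-12,0,0],[0,-43,-64,-17,0,0],[0,-57,-84,-23,0,0],[0,-71,-105,-29,0,0],[0,-85,-126,-35,0,0],[0,-99,-146,-41,0,0],[0,-113,-167,-47,0,0],[0,-127,-188,-53,0,0],[0,-141,-208,-59,0,0],[0,-155,-229,-65,0,0],[0,-169,-250,-71,0,0],[0,-182,-269,-77,0,0],[0,-194,-287,-83,0,0],[0,-204,-301,-88,0,0],[0,-210,-310,-91,0,0],[0,-213,-315,-93,0,0],[0,-213.2,-315.1,-93,0,0],[0,-213.2,-315.1,-93,0,0]]}}

```text
time: 22.98
eef_pos: [522.9, 177.9, 238.2]
orientation: [0.143, 0.693, -0.143, 0.692]
wrist_force: [-1.1, -0.2, -2.1]
gripper_width: 15.5
```

```bash
python3 d.py 523 178.1 240 66.7; python3 - <<'E'
from h import *
import pickle
s,t=pickle.load(open("s3.pkl","rb")); print("hole",atz(t,[215.3,262.4],55),atz(s,[377.3,221.4],55))
s=vision.snapshot("scene");pickle.dump(s,open("s4.pkl","wb"))
crop(s,335,130,90,110,5,"pics/j_s.png")
E
python3 d.py 523 178.1 240 66.7
```

```text
t 22.98 pos [522.9 177.9 238.2] yaw 66.64 F [-1.1 -0.2 -2.1] T [ 0.02 -0.01  0.07] w 15.5 q6 -0.9
[-1.8  0.2  0. ] [-0.06 -0.02  0.04]
hole [522.00521827 177.73281904  55.        ] [523.72256358 177.21209086  55.        ]
t 23.03 pos [523.  177.6 238.4] yaw 66.6 F [ 0.6 -1.3 -1.7] T [-0.02 -0.   -0.05] w 15.4 q6 -0.9
[-1.6  0.5 -0.2] [-0.1  -0.    0.03]
```

View pics/j_s.png

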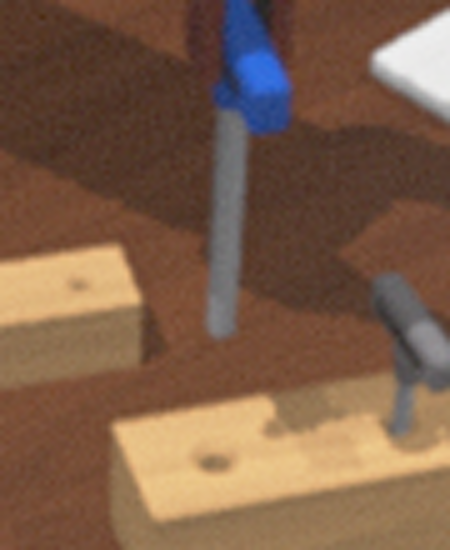

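{"api": "servo_tool", "payload": {"rows": [[4,0.3,0,0,0,0],[11,0.4,-0.1,0,0,0],[20,0.4,-0.1,0,0,0],[30,0.4,-0.1,0,0,0],[40,0.4,-0.1,0,0,0],[49,0.4,-0.1,0,0,0],[56,0.4,-0.1,0,0,0],[59,0.4,-0.1,0,0,0],[60,0.4,-0.1,0,0,0],[60,0.4,-0.1,0,0,0]]}}

```text
time: 23.87
eef_pos: [523.0, 178.6, 178.5]
orientation: [0.143, 0.693, -0.143, 0.693]
wrist_force: [0.2, 0.4, -0.8]
gripper_width: 15.7
```

```bash
python3 d.py 523 178.1 124.6 66.7; python3 - <<'E'
from h import *
s=vision.snapshot("scene")
crop(s,350,160,70,75,7,"pics/k_s.png")
E
python3 d.py 523 178.1 124.6 66.7
```

```text
t 23.87 pos [523.  178.6 178.5] yaw 66.71 F [ 0.2  0.4 -0.8] T [ 0.04 -0.04 -0.04] w 15.7 q6 -0.9
[53.9 -0.4  0.2] [ 0.01 -0.01  0.01]
t 23.92 pos [523.1 178.7 179. ] yaw 66.71 F [-0.   0.5 -2.1] T [ 0.01  0.06 -0.02] w 15.7 q6 -0.9
[54.4 -0.6  0.1] [ 0.01  0.03 -0.02]
```

View pics/k_s.png

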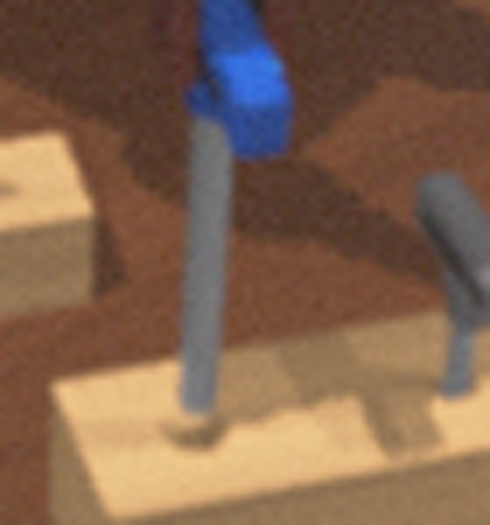

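{"api": "servo_tool", "payload": {"rows": [[2,-0.5,0,0,0,0],[4,-0.5,0,0,0,0],[6,-0.5,0,0,0,0],[8,-0.5,0,0,0,0],[10,-0.5,0,0,0,0],[12,-0.5,0,0,0,0],[14,-0.5,0,0,0,0],[16,-0.5,0,0,0,0],[16,-0.5,0,0,0,0]]}}

```text
time: 24.67
eef_pos: [522.6, 178.1, 162.0]
orientation: [0.143, 0.693, -0.143, 0.692]
wrist_force: [-0.2, -0.1, -2.1]
gripper_width: 15.7
```

```bash
python3 d.py 523 178.1 124.6 66.7
```

```text
t 24.67 pos [522.6 178.1 162. ] yaw 66.71 F [-0.2 -0.1 -2.1] T [0.03 0.01 0.01] w 15.7 q6 -0.9
[37.4  0.2  0.4] [ 0.01 -0.04  0.03]
```

Tip is 7 mm into the hole with no force. On down.

{"api": "servo_tool", "payload": {"rows": [[2,0,0.3,0,0,0],[5,0,0.3,0,0,0],[8,0,0.3,0,0,0],[11,0,0.3,0,0,0],[14,0,0.3,0,0,0],[17,0,0.3,0,0,0],[20,0,0.3,0,0,0],[22,0,0.3,0,0,0],[22,0,0.3,0,0,0]]}}

```text
time: 25.42
eef_pos: [522.8, 177.9, 139.9]
orientation: [0.143, 0.693, -0.143, 0.692]
wrist_force: [0.7, -0.3, -1.7]
gripper_width: 15.7
```

```bash
python3 d.py 523 178.1 124.6 66.7
```

```text
t 25.42 pos [522.8 177.9 139.9] yaw 66.7 F [ 0.7 -0.3 -1.7] T [-0.03 -0.01 -0.04] w 15.7 q6 -0.9
[15.3  0.2  0.1] [ 0.   -0.04  0.04]
```

{"api": "servo_tool", "payload": {"rows": [[2,0.2,0.1,0,0,0],[4,0.2,0.1,0,0,0],[6,0.2,0.1,0,0,0],[8,0.2,0.1,0,0,0],[10,0.2,0.1,0,0,0],[11.5,0.2,0.1,0,0,0],[13,0.2,0.1,0,0,0],[14,0.2,0.1,0,0,0],[14.5,0.2,0.1,0,0,0],[14.5,0.2,0.1,0,0,0]]}}

```text
time: 26.25
eef_pos: [523.2, 178.1, 126.0]
orientation: [0.143, 0.693, -0.143, 0.692]
wrist_force: [-0.3, 0.4, -1.7]
gripper_width: 15.6
```

```bash
python3 d.py 523 178.1 124.6 66.7
```

```text
t 26.25 pos [523.2 178.1 126. ] yaw 66.71 F [-0.3  0.4 -1.7] T [ 0.   -0.01 -0.  ] w 15.6 q6 -0.9
[ 1.4 -0.1 -0.2] [ 0.01 -0.01  0.01]
```

{"api": "servo_tool", "payload": {"rows": [[0.4,0,0,0,0,0],[0.8,0,0,0,0,0],[1.2,0,0,0,0,0],[1.6,0,0,0,0,0],[1.6,0,0,0,0,0]]}}

```text
time: 26.67
eef_pos: [523.3, 178.2, 124.7]
orientation: [0.143, 0.692, -0.143, 0.693]
wrist_force: [0.0, -0.1, -1.8]
gripper_width: 15.7
```

```bash
python3 d.py 523 178.1 124.6 66.7
```

```text
t 26.67 pos [523.3 178.2 124.7] yaw 66.71 F [ 0.  -0.1 -1.8] T [-0.07 -0.01 -0.06] w 15.7 q6 -0.9
[ 0.1 -0.2 -0.3] [ 0.01  0.01 -0.01]
```

{"api": "servo_tool", "payload": {"rows": [[0.4,0,0,0,0,0],[0.8,0,0,0,0,0],[1.2,0,0,0,0,0],[1.2,0,0,0,0,0]]}}

```text
time: 27.0
eef_pos: [523.5, 178.2, 124.5]
orientation: [0.143, 0.692, -0.143, 0.693]
wrist_force: [-1.0, 0.1, 5.0]
gripper_width: 15.5
```

```bash
python3 d.py 523 178.1 124.6 66.7
```

```text
t 27.0 pos [523.5 178.2 124.5] yaw 66.7 F [-1.   0.1  5. ] T [-0.15  0.37  0.07] w 15.5 q6 -0.9
[-0.1 -0.3 -0.4] [ 0.    0.07 -0.05]
```

It touched the floor at the starting height. I open, then retract straight up.

{"api": "servo_tool", "payload": {"rows": [[-0.8,0,0,0,0,0],[-0.8,0,0,0,0,0],[-0.8,0,0,0,0,0],[-0.8,0,0,0,0,0],[-0.8,0,0,0,0,0],[-0.8,0,0,0,0,0],[-0.8,0,0,0,0,0]], "fingers": 125}}

```text
time: 27.58
eef_pos: [523.2, 178.1, 124.0]
orientation: [0.143, 0.693, -0.143, 0.692]
wrist_force: [0.4, 0.1, 0.5]
gripper_width: 44.7
```

{"api": "servo_tool", "payload": {"rows": [[-3,0,0,0,0,0],[-8,0,0,0,0,0],[-15,0,0,0,0,0],[-23,0,0,0,0,0],[-32,0,0,0,0,0],[-42,0,0,0,0,0],[-55,0,0,0,0,0],[-70,0,0,0,0,0],[-85,0,0,0,0,0],[-97,0,0,0,0,0],[-105,0,0,0,0,0],[-108,0,0,0,0,0],[-108,0,0,0,0,0]]}}

```text
time: 28.67
eef_pos: [523.6, 178.2, 233.1]
orientation: [0.143, 0.692, -0.143, 0.693]
wrist_force: [0.3, 0.4, 0.8]
gripper_width: 44.5
```

{"api": "servo_tool", "payload": {"rows": [[0,10,-20,0,0,0],[0,25,-50,0,0,0],[0,40,-80,0,0,0],[0,55,-110,0,0,0],[0,70,-140,0,0,0],[0,85,-165,0,0,0],[0,95,-180,0,0,0],[0,100,-190,0,0,0],[0,100,-190,0,0,0],[0,100,-190,0,0,0]]}}

```text
time: 29.5
eef_pos: [388.3, 344.8, 231.5]
orientation: [0.142, 0.693, -0.143, 0.692]
wrist_force: [0.4, -0.0, 0.2]
gripper_width: 44.6
```

```bash
python3 - <<'E'
from ov import *
import pickle
s=vision.snapshot("scene");t=vision.snapshot("top")
cv2.imwrite("pics/end_s.png",s["pixels"]); cv2.imwrite("pics/end_t.png",t["pixels"])
rs=(360,160,400,215);rt=(170,220,230,300)
try:
    p,f=fitkey([s,t],[rs,rt],[522,177,-.42],10); print(np.round(p,3),f)
    p,f=fitkey([s,t],[rs,rt],[522,177,-.42,10]); print("free z",np.round(p,3),f)
except Exception as e: print(e)
overlay([(s,rs,p,10),(t,rt,p,10)],"pics/end_ov.png")
o=get_obs(); print(o["time"],o["eef_pos"],o["wrist_force"],o["gripper_width"])
E
```

```text
[ 5.24631e+02  1.76979e+02 -4.08000e-01] 84.16143035888672
free z [ 5.24570e+02  1.76851e+02 -4.11000e-01  1.05110e+01] 81.748046875
29.6 [388.92721962 344.2418877  231.78395371] [ 0.23176571 -0.29371033 -0.26975128] 44.842708741565886
```

View pics/end_s.png

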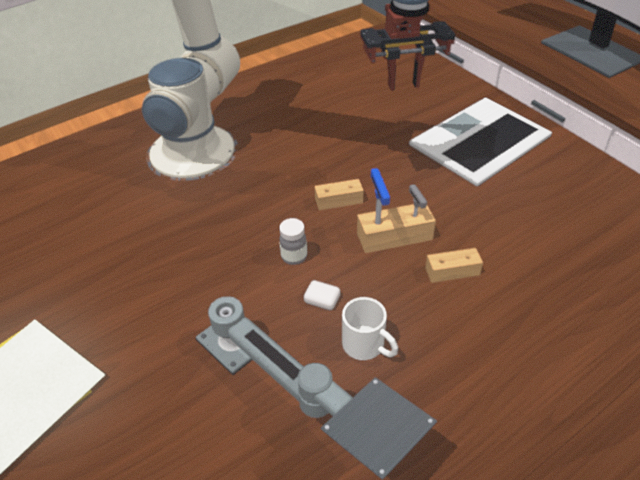

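View pics/end_ov.png

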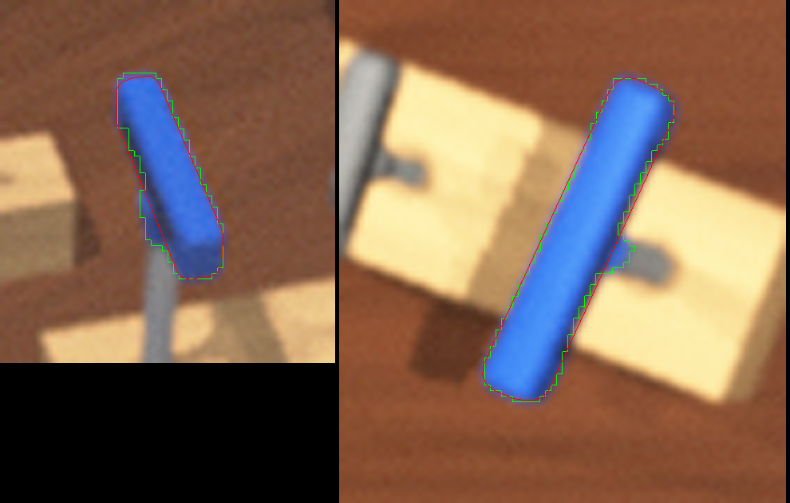

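```bash
python3 -c "
from h import *
import pickle
s0,t0=pickle.load(open('s0.pkl','rb')); t=vision.snapshot('top'); print([np.abs(t['pixels'][y:y+h,x:x+w].astype(int)-t0['pixels'][y:y+h,x:x+w]).mean().round(1) for x,y,w,h in((295,110,60,80),(300,205,50,50),(290,280,50,45),(145,215,40,55))])
env.sign_off()"
```

```text
[np.float64(26.0), np.float64(21.8), np.float64(19.7), np.float64(26.9)]
the job is handed in; nothing more can be done
```

I took the big blue key from the largest stand, seated it in the hub screw, tightened the screw, and put the key back in its own hole. I handed the job in at about 30 s of the 72 s; no verdict is reported.

- **Seating:** the key met the hex angle without any search. It went down freely, and only about 7 N of push built up once it reached the socket floor, at the height I had predicted.
- **Tightening:** I turned about 68° clockwise. Torque stayed at the 0.12 N m drag until roughly 65°, then rose to about 0.27 N m, which puts the screw at about 1.27 rad. That angle is worked out from the torque; I could not read it directly.
- **Key at the end:** it touched the hole floor at its starting height (within 0.1 mm by the arm's reading) and I let go. A final two-camera fit puts its height 0.5 mm above the starting value. Its handle sits about 2.6 mm from where it began, a lean of about 1° at most.
- **Bystanders:** mug, jar, case and small key look unmoved in the last scene picture. The small key's handle appears shifted by 2–3 mm at most in the top view. A last pixel comparison with the starting top picture showed differences of about 20–27 grey levels. The picture had become brighter overall, so that check tells nothing.

**Disagreement with the interface text:** the fingertips are drawn about 17 mm behind the reported TCP, where the text says 17 mm ahead. My first attempt to grip closed on nothing above the key, touching nothing. From then on I worked from the pictures and from contact.

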